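Hold a sheet-metal cover in the corner of a fence jig

TASK

Pick up the folded aluminium cover that lies on the desk with its two flanges up, and lay it flat, flanges still up, on the plywood fence jig. Seat it with one long side fully against the aluminium fence and one end against the wooden stop block, then with the fingertips push it firmly, though not so hard as to bend it, towards the fence and down onto the board at once, as for somebody to drill it. Finish while still holding that push: do not let go; and leave the tools and parts lying round about where they are.

Things in the scene. Friction and masses are not known exactly. Their poses are not given: they have to be found in the camera images.
- cover_center (a point): Folded aluminium cover lying flanges up, a shallow channel: flat slotted plate 66 mm wide (x), 170 mm long (y), 2 mm thick; along each long side a 2 mm flange stands up, overall height 14 mm; ends open, 62 mm clear between flanges. 0.1 to 0.2 kg. Grasp across both flanges. This is its centre, 7 mm above its underside; z up. Either end may go to the stop. Over 60 N on board or fence bends it.
- corner (a point): Inner corner of the jig, where fence face, stop face and board top meet, 15 mm above the desk. x points square into the fence, y along the fence into the stop, z up. The board reaches 130 mm from the fence (-x) and 225 mm from the stop (-y). Cover home: its centre is at x -33, y -85, z +7 mm here. The jig is fixed and rigid.
- jig: The fence jig, fixed to the desk, yaw differs each time: plywood board 150 x 250 x 12 mm on 3 mm rubber feet. Origin: under the centre of the board at desk height; x towards the fence, y towards the stop.
- board: The plywood board of the jig (origin at the centre of its underside, 3 mm above the desk; axes as the jig).
- fence: The fence: aluminium angle along the whole 250 mm far edge of the board, 26 mm high above the board, upright leg 4 mm thick. Origin: middle of its working face at board height; x points into the fence.
- stop: The stop block: pale wooden bar at the left end of the board, square to the fence, 115 mm long, 20 mm wide, 20 mm high. Origin: middle of its working face, at board height; y points into it.
- cover: The same cover as cover_center, as a  origin at the centre of its underside, same axes.
- choke_center (a point): Bystander: wound ring choke, 36 mm across, 13 mm high (its centre). Leave it alone.
- heat_sink_0_center (a point): Bystander: finned heat sink 25x30x18 mm (its centre). Leave it alone.
- side_cutter_center (a point): Bystander: side cutter pliers 46x123x10 mm (centre). Leave it alone.
- screwdriver_b: Bystander: screwdriver, 143 mm long, 26 mm thick (underside of its centre). Leave it alone.

How it is judged:
By the outcome, as a careful person would: the job done as asked, in the order asked, and still so for the second after the job is handed in, while the arm keeps its last pose, push and grip.
It also fails if it takes over 48 s, if anything falls off the work surface, if the arm or the gripper's body presses on something with over 40 N, if the wrist force passes 120 N, or if a joint passes its speed limit or range.

ROBOT

A 6-joint arm with a two-finger parallel gripper is mounted at the origin on a cart in front of the work surface, level with it; the furniture and walls round the work are solid. World frame = base frame: x ahead of the robot, y to its left, z up, the work surface at z = 0. Lengths are in m, angles in rad, forces in N, time in s.
With the tool pointing down it reaches from about 0.4 to 0.825 m from the base axis. Payload 7 kg.
Tool frame: the origin (TCP) lies on the centre line of the jaws, within the pads' length; the fingertips stand 19 mm ahead of it and the grasp point (between the pads) is the TCP (manip.finger_overhang is the z of the fingertips in the tool frame, in m); z points along the fingers, y is the direction in which the jaws open and shut (so a half turn about z gives the same grasp; the last joint's range is limited). The gripper opens to 85 mm and grips with 20 to 120 N. Pads are 22 mm wide; open, the fingers measure 114 mm over their backs; the gripper's body (76 mm by 85 mm) begins 54 mm behind the grasp point. The pads swing forward as they close: fully open they stand 13 mm farther back than shut.
Start: joints at [1.545, 0.359, 0.012, 0, -1.224, -0.288], TCP at [0.208, 0.642, 0.25] pointing down, gripper open.
Joint ranges: [-3.07, 3.07], [-1.43, 2.12], [-1.02, 1.25], [-3.03, 1.67], [-3.05, -0], [-3.03, 3.03]. Speed limits (rad/s): [2.39, 2.39, 3.01, 3.14, 3.14, 3.14].

INTERFACE

Orientations are given as a unit quaternion [x, y, z, w].
In Python, from rig import manip gives the robot as it stands.
- The arm moves only by the tool step_arm, never from a script. Its argument "plan" is a list of rows, each an object of numbers: "tx", "ty", "tz": the shift along the tool's x, y, z in units of 0.2 m (1.0 is 0.2 m); "wx", "wy", "wz": the turn, a rotation vector about the tool's x, y, z in units of 180 degrees (1.0 is 180 degrees); "jaw": the closure, from 0 (fully open) to 1 (shut). In form: [{"tx": .., "ty": .., "tz": .., "wx": .., "wy": .., "wz": .., "jaw": ..}, ...]. A call has 1 to 20 rows; each row is the pose to reach, as a shift and turn from the pose commanded when the call began, along the tool's axes at that moment, turning the shorter way round; what a row does not reach only later rows make up. A row lasts 1/8 s, in which the tool goes at most 62.5 mm and 10.7 degrees, less where a joint would pass 70% of its speed; a pose out of reach is approached as far as the arm can. A call with a number of a shift or a turn outside -1 to 1 is refused whole. A call with a gripper value outside its range is refused whole. The fingers move at their own pace and stop on an object; the grip force is fixed at half the most. Time passes only in rows, so rows that repeat a pose let the fingers close. It gives the time, the measured TCP pose, the force and the opening at its end, in the units of the state.
- manip.get_obs(): the state, without advancing time (a new reading comes with each control period).
- manip.get_image(name): name is "scene" or "top" or "wrist"; returns a dict with "image" (400x640x3 uint8, red, green, blue), "fov_y" (degrees; the focal length in pixels is half the picture's height over the tangent of half this angle, whatever the lens; pixels are square), "cx", "cy" (the principal point, pixels), "cam_to_world" (4x4, takes a point from camera to world coordinates). Camera axes: x right, y down, z forward; pixel columns grow to the right and rows downward; lengths in m; the calibration is good to about 2 mm. The wrist camera is an equidistant fisheye: a pixel r from the principal point sees the ray r / f radians off the axis. A picture is of the moment at which its call begins. There is no depth.
- manip.sign_off(): hands the job in, once; it reports no verdict.
Trained networks look in a picture, given as the dict that the camera call returned (one of the last four; its "shot" number tells which), for a name from the list of things; names that differ only in an ending like _2 or _b are one class to them, and where a whole thing is asked for, a point or a joint stands for the part that bears it (a point fixed in the world has none). Each returns a list of dicts, best first, with "confidence" (0 to 1); they miss things now and then, are a little off and sometimes report something else, mostly with a low value. They report only what shows in the picture. A call takes as long as a camera call.
- manip.silhouettes(picture, name): "mask" (400x640 bool, what is visible of it).
- manip.mark_of(picture, name): "at" ([x, y, z] in m, in the coordinates of the camera as it stood for that picture, good to about 4 mm: a listed point, or the origin of a listed thing).
The state is a dict: "time_s": time; "qpos": joint angles; "qvel": joint speeds; "joint_torque": joint torques, N m; "eef_pos": TCP position; "ee_rot": TCP orientation; "force": force on the tool from outside, world axes, zero at the start; "wrist_torque": the same for the moment, N m; "opening": finger opening in m.
Only numpy, scipy, OpenCV 4.12 (cv2) and the standard library are available. Lean on these libraries where they do the work, as an engineer would, in place of code of your own. Each camera call takes 0.05 s, during which the arm holds its last target.

## Working session

There is one attempt and no reset: what is moved stays moved. The work goes in short steps, Python scripts to look and compute and a tool call to move; the robot and the scene stay as the last step left them, time stands still between calls to the robot, and variables do not carry over. Pictures are saved under pics/ and viewed, and the job is handed in when it is done.

Besides the shell and the picture viewer there is one more tool, called after "Emit:" as a command line: name --argument value ..., lists and objects as JSON in quotes. step_arm: Moves the arm, as the interface text tells. Its arguments: {"type":"object","properties":{"plan":{"type":"array"}},"required":["plan"]}

```bash
mkdir -p pics; ls; cat > h.py <<'E'
import numpy as np, cv2
from scipy.spatial.transform import Rotation as R
from rig import manip
def shot(cam,fn=None):
    p=manip.get_image(cam)
    if fn: cv2.imwrite('pics/'+fn,cv2.cvtColor(p['image'],cv2.COLOR_RGB2BGR))
    return p
def mark(p,name):
    T=np.array(p['cam_to_world']); out=[]
    for m in manip.mark_of(p,name):
        a=np.array(m['at']); out.append((round(m['confidence'],2),(T[:3,:3]@a+T[:3,3])))
    return out
def proj(p,X):
    T=np.array(p['cam_to_world']);c=T[:3,:3].T@(np.array(X)-T[:3,3])
    f=200/np.tan(np.radians(p['fov_y'])/2)
    return np.array([p['cx']+f*c[0]/c[2],p['cy']+f*c[1]/c[2]])
def unproj(p,uv,z):
    T=np.array(p['cam_to_world']);f=200/np.tan(np.radians(p['fov_y'])/2)
    d=T[:3,:3]@np.array([(uv[0]-p['cx'])/f,(uv[1]-p['cy'])/f,1.])
    o=T[:3,3]; return o+d*(z-o[2])/d[2]
E
python3 - <<'E'
from h import *
np.set_printoptions(precision=4,suppress=True)
for c in ['top','scene']:
    p=shot(c,c+'1.png'); print(c,p['fov_y'],p['cx'],p['cy'],p['cam_to_world'])
    for n in ['cover_center','corner','jig','board','fence','stop','cover','choke_center','heat_sink_0_center','side_cutter_center','screwdriver_b']:
        print(n,mark(p,n)[:2])
p=shot('wrist','wrist1.png')
o=manip.get_obs();print({k:np.round(v,4) for k,v in o.items()}); print(manip.finger_overhang)
E
```

```text
pics
top 45.010444578253825 324.1856230178876 194.69598716800508 [[-0.0016 -0.9978  0.0661  0.4688]
 [-1.      0.0018  0.0017 -0.1205]
 [-0.0018 -0.0661 -0.9978  1.187 ]
 [ 0.      0.      0.      1.    ]]
cover_center [(0.85, array([ 0.442 , -0.3554,  0.0046]))]
corner [(0.93, array([0.6261, 0.0833, 0.0101])), (0.7, array([ 0.7175,  0.1231, -0.0026]))]
jig [(0.88, array([ 0.5508, -0.003 ,  0.0002])), (0.55, array([ 0.6039, -0.0169,  0.0105]))]
board [(0.65, array([ 0.552 , -0.0031,  0.0001]))]
fence [(0.92, array([ 0.6047, -0.0155,  0.0098])), (0.36, array([ 0.3741, -0.0823,  0.0067]))]
stop [(0.93, array([0.5667, 0.0984, 0.0151]))]
cover [(0.94, array([ 0.438 , -0.3578, -0.0013])), (0.73, array([ 0.6029, -0.0139,  0.0076]))]
choke_center [(0.68, array([ 0.6487, -0.2604,  0.0037])), (0.53, array([ 0.4377, -0.3577,  0.0073]))]
heat_sink_0_center [(0.68, array([ 0.3733, -0.0842,  0.0065]))]
side_cutter_center [(0.67, array([0.3728, 0.1082, 0.0046]))]
screwdriver_b [(0.81, array([ 0.7162,  0.1228, -0.0074]))]
scene 48.246731637162874 322.1205827337671 205.20690128791327 [[ 0.6066 -0.52
[... 546 characters left out ...]
0_center [(0.63, array([ 0.3756, -0.0783,  0.0056]))]
side_cutter_center [(0.75, array([0.3693, 0.1127, 0.0028]))]
screwdriver_b [(0.69, array([ 0.4341, -0.3587,  0.0068])), (0.53, array([0.7156, 0.1291, 0.0004]))]
{'time_s': np.float64(1.25), 'qpos': array([ 1.5451,  0.3586,  0.0119, -0.    , -1.2241, -0.2881]), 'qvel': array([-0.0005, -0.001 , -0.0012, -0.001 , -0.0018, -0.0003]), 'joint_torque': array([  0.0018, -58.3001,  29.3668,   6.9421,  -0.0008,  -0.    ]), 'eef_pos': array([0.2084, 0.642 , 0.2503]), 'ee_rot': array([ 0.9877, -0.1562, -0.    ,  0.    ]), 'force': array([-0.7756,  0.4524, -0.3905]), 'wrist_torque': array([ 0.016, -0.002,  0.014]), 'opening': np.float64(0.0853)}
0.019
```

View pics/top1.png

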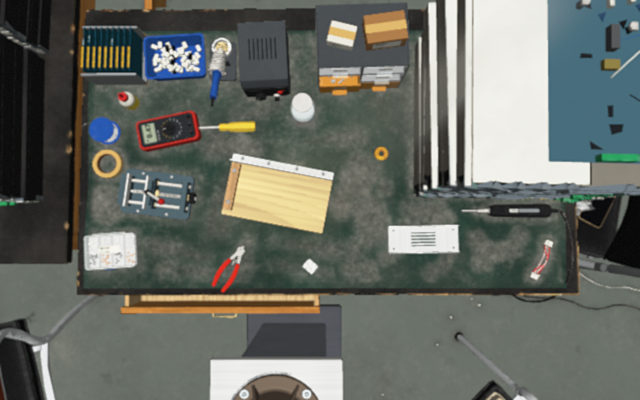

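View pics/scene1.png

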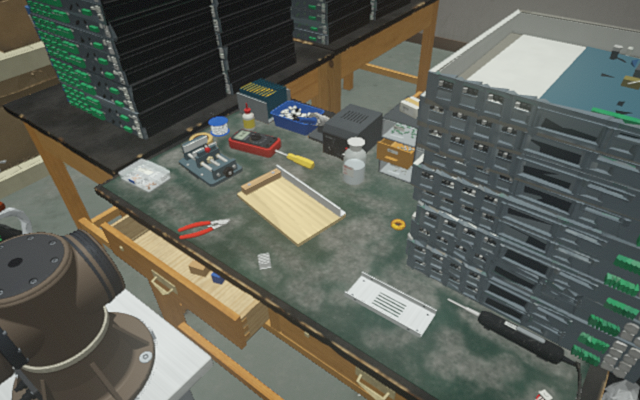

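```bash
python3 - <<'E'
import cv2
a=cv2.imread('pics/top1.png')
cv2.imwrite('pics/t_jig.png',cv2.resize(a[145:245,210:345],None,fx=5.5,fy=5.5,interpolation=cv2.INTER_CUBIC))
cv2.imwrite('pics/t_cov.png',cv2.resize(a[190:270,370:500],None,fx=6,fy=6,interpolation=cv2.INTER_CUBIC))
E
```

```text
(no output)
```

View pics/t_jig.png

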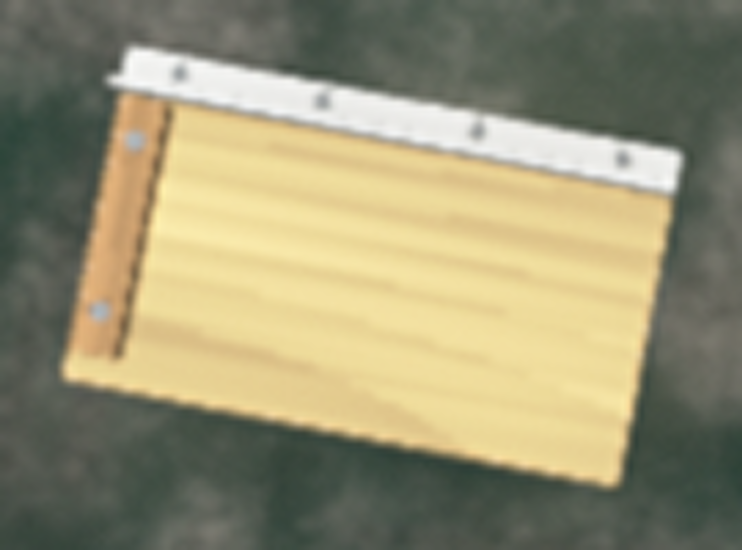

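View pics/t_cov.png

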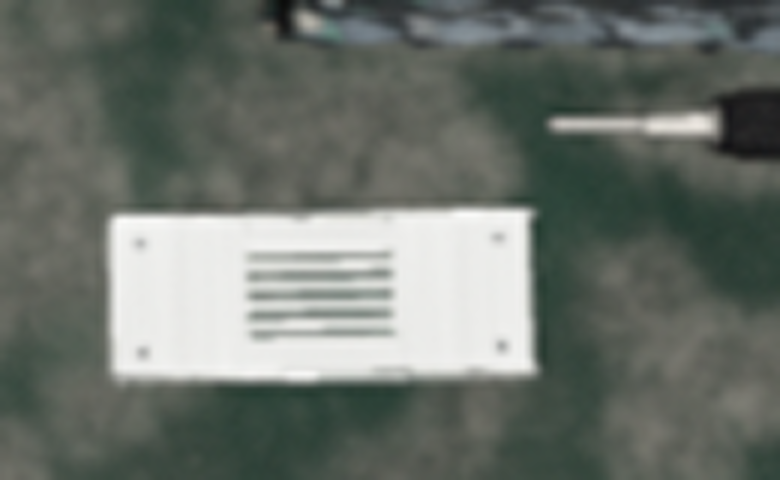

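View pics/wrist1.png

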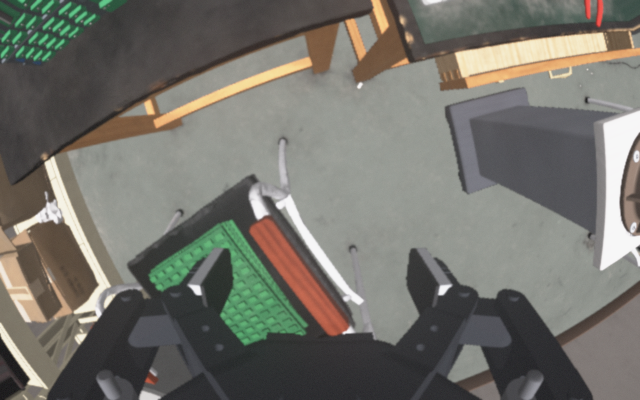

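```bash
python3 - <<'E'
from h import *
from scipy.optimize import least_squares
np.set_printoptions(precision=4,suppress=True)
p=shot('top')
J=[((62,380),(-.075,.125,.015)),((620,488),(-.075,-.125,.015)),((672,192),(.055,-.125,.015)),((123,358),(-.06,.1,.015)),((170,103),(.055,.1,.015))]
C=[((110,215),(.033,.085,.014)),((112,376),(-.033,.085,.014)),((534,211),(.033,-.085,.014)),((536,374),(-.033,-.085,.014))]
def fit(pts,sc,off,x0):
    uv=np.array([np.array(a)/sc+off for a,_ in pts])
    W=np.array([unproj(p,u,X[2]) for u,(_,X) in zip(uv,pts)])[:,:2]
    X=np.array([b for _,b in pts])[:,:2]
    def r(v):
        c,s=np.cos(v[2]),np.sin(v[2]); return ((X@np.array([[c,s],[-s,c]])+v[:2])-W).ravel()
    s=least_squares(r,x0); print(s.x,np.degrees(s.x[2]));print(s.fun.reshape(-1,2)*1000); return s.x
j=fit(J,5.5,[210,145],[.55,0,0]); c,s=np.cos(j[2]),np.sin(j[2]); Rm=np.array([[c,-s],[s,c]])
print('corner',Rm@[.055,.1]+j[:2],'home',Rm@[.022,.015]+j[:2])
fit(C,6,[370,190],[.44,-.36,0])
print(unproj(p,(370+275/6,190+35/6),0))
E
```

```text
[ 0.5502 -0.0048 -0.1828] -10.474203107400994
[[-0.5725  0.3593]
 [ 1.8988  0.7641]
 [-1.0347  0.3713]
 [-0.0334 -0.1222]
 [-0.2581 -1.3726]]
corner [0.6224 0.0835] home [0.5745 0.0059]
[ 0.4387 -0.3595  0.0044] 0.25118762646192944
[[ 0.7522 -0.3981]
 [-0.5634 -0.5566]
 [ 0.1662  0.8776]
 [-0.355   0.0771]]
[ 0.5443 -0.3443  0.    ]
```

```bash
cat >> h.py <<'E'
def plan(x,y,z,yaw,ref=None):
    "yaw of tool x in deg; returns units from current pose (tool down)"
    o=manip.get_obs(); p0=np.array(o['eef_pos']); R0=R.from_quat(o['ee_rot'])
    if ref: p0=np.array(ref[:3]); R0=R.from_matrix(rm(ref[3]))
    d=R0.inv().apply(np.array([x,y,z])-p0)/0.2
    w=(R0.inv()*R.from_matrix(rm(yaw))).as_rotvec()/np.pi
    return np.round(d,4),np.round(w,4)
def rm(yaw):
    a=np.radians(yaw);X=np.array([np.cos(a),np.sin(a),0]);Z=np.array([0,0,-1.]);return np.c_[X,np.cross(Z,X),Z]
E
python3 - <<'E'
from h import *
print(plan(.33,.47,.25,-18)); 
for a,b in [((.33,.47,.25,-18),(.45,.28,.25,-54)),((.45,.28,.25,-54),(.47,.09,.22,-89.75)),((.47,.09,.22,-89.75),(.46,-.10,.22,-89.75)),((.46,-.1,.22,-89.75),(.4387,-.2795,.22,-89.75))]: print(plan(*b,ref=a))
E
```

```text
(array([0.8439, 0.6303, 0.0015]), array([ 0.    , -0.    ,  0.0001]))
(array([0.8642, 0.7181, 0.    ]), array([0. , 0. , 0.2]))
(array([0.8273, 0.4775, 0.15  ]), array([0.    , 0.    , 0.1986]))
(array([0.9498, 0.0541, 0.    ]), array([0., 0., 0.]))
(array([0.897 , 0.1104, 0.    ]), array([0., 0., 0.]))
```

Emit:
step_arm --plan '[{"tx": 0.84,"ty": 0.63,"tz": 0,"wx": 0,"wy": 0,"wz": 0,"jaw": 0},{"tx": 0.84,"ty": 0.63,"tz": 0,"wx": 0,"wy": 0,"wz": 0,"jaw": 0},{"tx": 0.84,"ty": 0.63,"tz": 0,"wx": 0,"wy": 0,"wz": 0,"jaw": 0},{"tx": 0.84,"ty": 0.63,"tz": 0,"wx": 0,"wy": 0,"wz": 0,"jaw": 0}]'

```text
time_s: 1.8
eef_pos: [0.3307, 0.4677, 0.2509]
ee_rot: [0.988, -0.157, 0.0, -0.0]
force: [-0.3, 0.4, -0.3]
opening: 0.0857
```

Emit:
step_arm --plan '[{"tx": 0.864,"ty": 0.718,"tz": 0,"wx": 0,"wy": 0,"wz": 0.2,"jaw": 0},{"tx": 0.864,"ty": 0.718,"tz": 0,"wx": 0,"wy": 0,"wz": 0.2,"jaw": 0},{"tx": 0.864,"ty": 0.718,"tz": 0,"wx": 0,"wy": 0,"wz": 0.2,"jaw": 0},{"tx": 0.864,"ty": 0.718,"tz": 0,"wx": 0,"wy": 0,"wz": 0.2,"jaw": 0}]'

```text
time_s: 2.3
eef_pos: [0.4503, 0.2785, 0.2506]
ee_rot: [0.89, -0.456, 0.0, -0.0]
force: [0.8, 1.0, -0.1]
opening: 0.0859
```

Emit:
step_arm --plan '[{"tx": 0.827,"ty": 0.478,"tz": 0.15,"wx": 0,"wy": 0,"wz": 0.2,"jaw": 0},{"tx": 0.827,"ty": 0.478,"tz": 0.15,"wx": 0,"wy": 0,"wz": 0.2,"jaw": 0},{"tx": 0.827,"ty": 0.478,"tz": 0.15,"wx": 0,"wy": 0,"wz": 0.2,"jaw": 0},{"tx": 0.827,"ty": 0.478,"tz": 0.15,"wx": 0,"wy": 0,"wz": 0.2,"jaw": 0},{"tx": 0.827,"ty": 0.478,"tz": 0.15,"wx": 0,"wy": 0,"wz": 0.2,"jaw": 0}]'

```text
time_s: 2.92
eef_pos: [0.4695, 0.0899, 0.2205]
ee_rot: [-0.707, 0.707, -0.0, 0.0]
force: [-0.3, 1.1, 0.1]
opening: 0.0853
```

Emit:
step_arm --plan '[{"tx": 0.95,"ty": 0.054,"tz": 0,"wx": 0,"wy": 0,"wz": 0,"jaw": 0},{"tx": 0.95,"ty": 0.054,"tz": 0,"wx": 0,"wy": 0,"wz": 0,"jaw": 0},{"tx": 0.95,"ty": 0.054,"tz": 0,"wx": 0,"wy": 0,"wz": 0,"jaw": 0},{"tx": 0.95,"ty": 0.054,"tz": 0,"wx": 0,"wy": 0,"wz": 0,"jaw": 0}]'

```text
time_s: 3.42
eef_pos: [0.4584, -0.1019, 0.2204]
ee_rot: [-0.707, 0.708, -0.0, -0.0]
force: [-0.7, 0.0, 0.4]
opening: 0.0852
```

Emit:
step_arm --plan '[{"tx": 0.9,"ty": 0.11,"tz": 0,"wx": 0,"wy": 0,"wz": 0,"jaw": 0},{"tx": 0.9,"ty": 0.11,"tz": 0,"wx": 0,"wy": 0,"wz": 0,"jaw": 0},{"tx": 0.9,"ty": 0.11,"tz": 0,"wx": 0,"wy": 0,"wz": 0,"jaw": 0},{"tx": 0.9,"ty": 0.11,"tz": 0,"wx": 0,"wy": 0,"wz": 0,"jaw": 0},{"tx": 0.9,"ty": 0.11,"tz": 0,"wx": 0,"wy": 0,"wz": 0,"jaw": 0}]'

```text
time_s: 4.05
eef_pos: [0.4373, -0.2788, 0.2201]
ee_rot: [0.708, -0.707, -0.0, -0.0]
force: [0.3, 0.1, 0.3]
opening: 0.0858
```

```bash
python3 - <<'E'
from h import *
np.set_printoptions(precision=4,suppress=True)
o=manip.get_obs();print(o['time_s'],o['eef_pos'],o['ee_rot'],o['qpos'],o['force'])
p=shot('wrist','w2.png');T=np.array(p['cam_to_world']);print(p['fov_y'],p['cx'],p['cy'],T);print(mark(p,'cover_center')[:2])
print(plan(.4387,-.3595,.06,-89.75))
E
```

```text
4.05 [ 0.4373 -0.2788  0.2201] [ 0.7077 -0.7065 -0.0001 -0.    ] [-0.1888  0.1242 -0.3734 -0.0002 -1.0734  0.1907] [0.2932 0.1262 0.2901]
65.70646984690485 319.4067574449154 198.46190473143955 [[-1.     -0.0012 -0.0011  0.4368]
 [-0.0014  0.9598  0.2808 -0.3483]
 [ 0.0008  0.2808 -0.9598  0.3437]
 [ 0.      0.      0.      1.    ]]
[(0.62, array([ 0.4364, -0.3597,  0.0032]))]
(array([ 0.4064, -0.0052,  0.8021]), array([-0.0001,  0.    , -0.0004]))
```

View pics/w2.png

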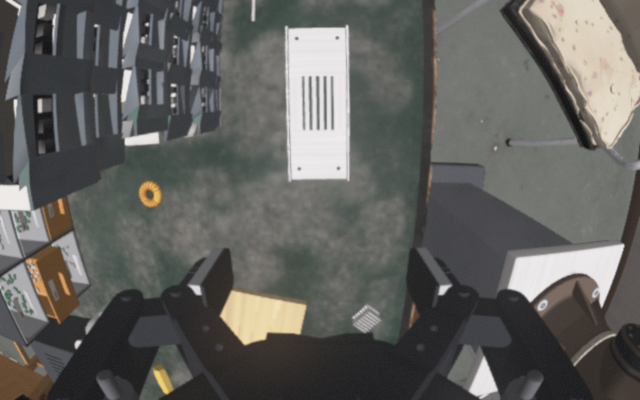

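```bash
cat >> h.py <<'E'
def unfish(p,uv,z):
    T=np.array(p['cam_to_world']);f=200/np.tan(np.radians(p['fov_y'])/2)
    d=np.array([uv[0]-p['cx'],uv[1]-p['cy']]);r=np.hypot(*d);th=r/f
    v=T[:3,:3]@np.array([*(d/max(r,1e-9)*np.sin(th)),np.cos(th)]);o=T[:3,3];return o+v*(z-o[2])/v[2]
def fishproj(p,X):
    T=np.array(p['cam_to_world']);c=T[:3,:3].T@(np.array(X)-T[:3,3]);f=200/np.tan(np.radians(p['fov_y'])/2)
    th=np.arctan2(np.hypot(c[0],c[1]),c[2]);r=f*th;return np.array([p['cx'],p['cy']])+r*c[:2]/np.hypot(c[0],c[1])
E
python3 - <<'E'
from h import *
np.set_printoptions(precision=4,suppress=True)
p=shot('wrist')
P=[unfish(p,u,.014) for u in [(286,27),(348,27),(289,180.5),(349.5,180.5)]]
print(np.array(P),np.mean(P,0))
E
```

```text
[[ 0.4722 -0.4393  0.014 ]
 [ 0.4069 -0.4393  0.014 ]
 [ 0.4699 -0.2716  0.014 ]
 [ 0.4036 -0.2718  0.014 ]] [ 0.4382 -0.3555  0.014 ]
```

Emit:
step_arm --plan '[{"tx": 0.406,"ty": -0.003,"tz": 0.8,"wx": 0,"wy": 0,"wz": 0,"jaw": 0.1},{"tx": 0.406,"ty": -0.003,"tz": 0.8,"wx": 0,"wy": 0,"wz": 0,"jaw": 0.1},{"tx": 0.406,"ty": -0.003,"tz": 0.8,"wx": 0,"wy": 0,"wz": 0,"jaw": 0.1},{"tx": 0.406,"ty": -0.003,"tz": 0.8,"wx": 0,"wy": 0,"wz": 0,"jaw": 0.1},{"tx": 0.406,"ty": -0.003,"tz": 0.8,"wx": 0,"wy": 0,"wz": 0,"jaw": 0.1}]'

```text
time_s: 4.82
eef_pos: [0.4383, -0.3602, 0.0612]
ee_rot: [0.708, -0.706, 0.0, -0.0]
force: [1.2, 0.7, 0.5]
opening: 0.0768
```

```bash
python3 - <<'E'
from h import *
np.set_printoptions(precision=4,suppress=True)
o=manip.get_obs();print(o['time_s'],o['eef_pos'],o['ee_rot'],o['opening'],o['force'])
p=shot('wrist','w3.png')
for n in ['cover_center']: print(mark(p,n))
E
```

```text
4.825 [ 0.4383 -0.3602  0.0612] [ 0.7078 -0.7064  0.0004 -0.    ] 0.07678506007577537 [1.1791 0.7402 0.5171]
[(0.95, array([ 0.4371, -0.3574,  0.0073]))]
```

View pics/w3.png

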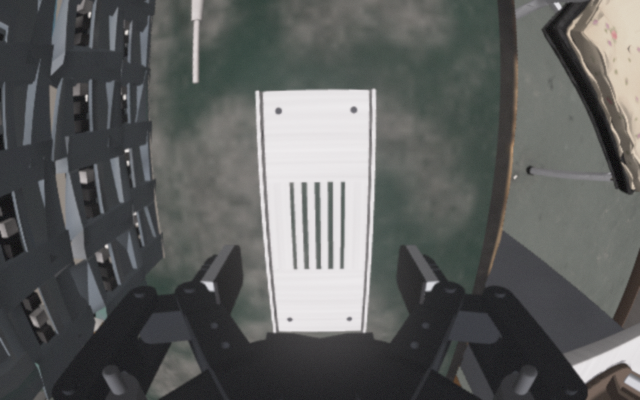

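Emit:
step_arm --plan '[{"tx": -0.01,"ty": 0,"tz": 0.13,"wx": 0,"wy": 0,"wz": 0,"jaw": 0.1},{"tx": -0.01,"ty": 0,"tz": 0.17,"wx": 0,"wy": 0,"wz": 0,"jaw": 0.1},{"tx": -0.01,"ty": 0,"tz": 0.2,"wx": 0,"wy": 0,"wz": 0,"jaw": 0.1}]'

```text
time_s: 5.3
eef_pos: [0.438, -0.3588, 0.0213]
ee_rot: [0.708, -0.707, 0.001, -0.0]
force: [0.7, -0.2, 0.3]
opening: 0.0768
```

```bash
python3 - <<'E'
from h import *
p=shot('wrist','w4.png'); p=shot('scene')
a=cv2.cvtColor(p['image'],cv2.COLOR_RGB2BGR)[220:380,300:500]
cv2.imwrite('pics/s4.png',cv2.resize(a,None,fx=4,fy=3.75))
E
```

```text
(no output)
```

View pics/w4.png

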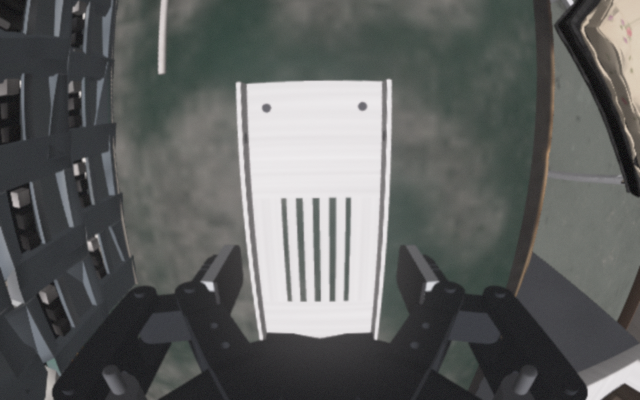

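View pics/s4.png

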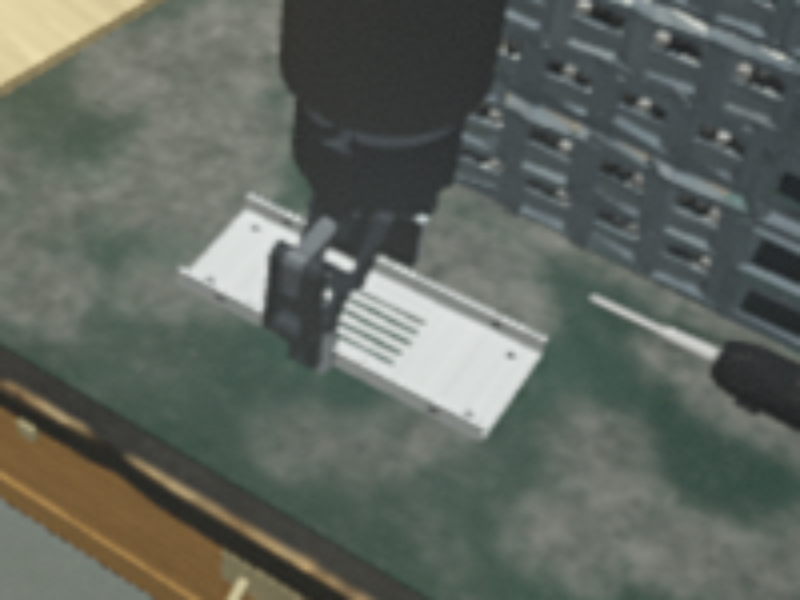

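Emit:
step_arm --plan '[{"tx": 0,"ty": 0,"tz": 0.012,"wx": 0,"wy": 0,"wz": 0,"jaw": 0.1},{"tx": 0,"ty": 0,"tz": 0.025,"wx": 0,"wy": 0,"wz": 0,"jaw": 0.1},{"tx": 0,"ty": 0,"tz": 0.025,"wx": 0,"wy": 0,"wz": 0,"jaw": 0.1}]'

```text
time_s: 5.78
eef_pos: [0.4371, -0.3588, 0.0152]
ee_rot: [0.707, -0.707, -0.0, 0.0]
force: [0.0, -0.5, -0.9]
opening: 0.0771
```

Emit:
step_arm --plan '[{"tx": 0,"ty": 0,"tz": 0,"wx": 0,"wy": 0,"wz": 0,"jaw": 0.22},{"tx": 0,"ty": 0,"tz": 0,"wx": 0,"wy": 0,"wz": 0,"jaw": 0.3},{"tx": 0,"ty": 0,"tz": 0,"wx": 0,"wy": 0,"wz": 0,"jaw": 0.3},{"tx": 0,"ty": 0,"tz": 0,"wx": 0,"wy": 0,"wz": 0,"jaw": 0.3}]'

```text
time_s: 6.28
eef_pos: [0.4376, -0.359, 0.0161]
ee_rot: [0.707, -0.707, 0.0, -0.0]
force: [-1.4, 1.9, 6.0]
opening: 0.0645
```

Emit:
step_arm --plan '[{"tx": 0,"ty": 0,"tz": -0.02,"wx": 0,"wy": 0,"wz": 0,"jaw": 0.4},{"tx": 0,"ty": 0,"tz": -0.08,"wx": 0,"wy": 0,"wz": 0,"jaw": 0.4},{"tx": 0,"ty": 0,"tz": -0.2,"wx": 0,"wy": 0,"wz": 0,"jaw": 0.4},{"tx": 0,"ty": 0,"tz": -0.3,"wx": 0,"wy": 0,"wz": 0,"jaw": 0.4},{"tx": 0,"ty": 0,"tz": -0.3,"wx": 0,"wy": 0,"wz": 0,"jaw": 0.4}]'

```text
time_s: 6.9
eef_pos: [0.4383, -0.3593, 0.0774]
ee_rot: [0.707, -0.707, 0.002, -0.001]
force: [-0.1, -0.3, -1.4]
opening: 0.0644
```

```bash
python3 - <<'E'
from h import *
p=shot('wrist','w5.png'); p=shot('scene')
a=cv2.cvtColor(p['image'],cv2.COLOR_RGB2BGR)[180:380,280:530]
cv2.imwrite('pics/s5.png',cv2.resize(a,None,fx=3,fy=3))
o=manip.get_obs();print(o['opening'],o['force'],o['wrist_torque'],o['eef_pos'])
E
```

```text
0.06449655351450416 [ 0.23631288  0.79178866 -1.53775294] [0.00321782 0.03743038 0.0399142 ] [ 0.43705452 -0.35869407  0.07541679]
```

View pics/w5.png

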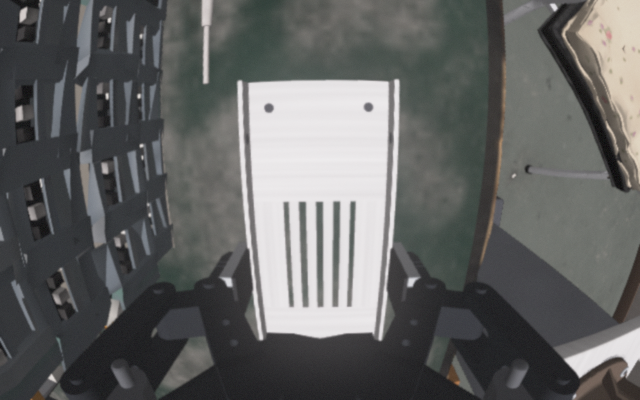

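View pics/s5.png

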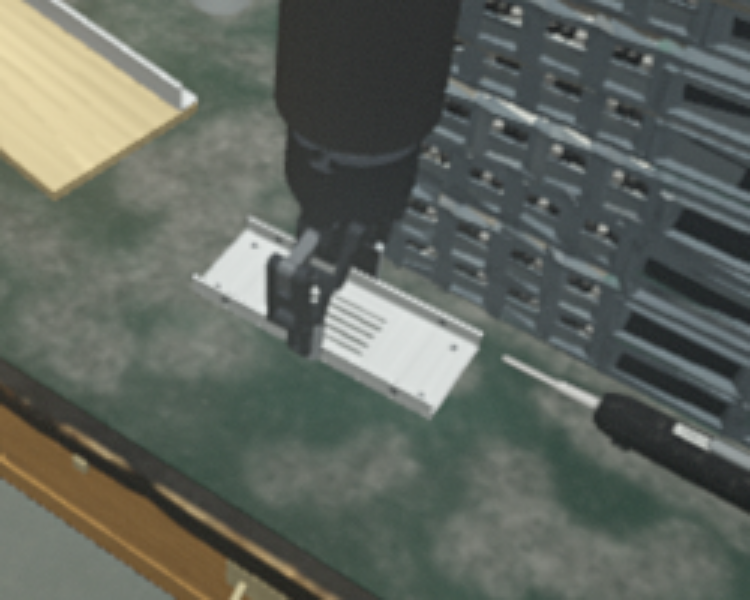

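```bash
python3 - <<'E'
from h import *
print(plan(.49,-.18,.12,-95)); print(plan(.5502,-.0048,.10,-100.47,ref=(.49,-.18,.12,-95)))
E
```

```text
(array([-0.8935, -0.2649, -0.2227]), array([-0.0001,  0.    ,  0.0278]))
(array([-0.8989, -0.2235,  0.1   ]), array([0.    , 0.    , 0.0304]))
```

Emit:
step_arm --plan '[{"tx": -0.2,"ty": -0.06,"tz": -0.1,"wx": 0,"wy": 0,"wz": 0.01,"jaw": 0.4},{"tx": -0.45,"ty": -0.13,"tz": -0.22,"wx": 0,"wy": 0,"wz": 0.02,"jaw": 0.4},{"tx": -0.7,"ty": -0.2,"tz": -0.22,"wx": 0,"wy": 0,"wz": 0.028,"jaw": 0.4},{"tx": -0.9,"ty": -0.265,"tz": -0.22,"wx": 0,"wy": 0,"wz": 0.028,"jaw": 0.4}]'

```text
time_s: 7.5
eef_pos: [0.49, -0.177, 0.1189]
ee_rot: [-0.675, 0.737, 0.0, -0.0]
force: [0.9, -0.2, -1.4]
opening: 0.0642
```

Emit:
step_arm --plan '[{"tx": -0.25,"ty": -0.06,"tz": 0,"wx": 0,"wy": 0,"wz": 0.01,"jaw": 0.4},{"tx": -0.5,"ty": -0.12,"tz": 0,"wx": 0,"wy": 0,"wz": 0.02,"jaw": 0.4},{"tx": -0.75,"ty": -0.18,"tz": 0,"wx": 0,"wy": 0,"wz": 0.03,"jaw": 0.4},{"tx": -0.9,"ty": -0.22,"tz": 0.05,"wx": 0,"wy": 0,"wz": 0.03,"jaw": 0.4},{"tx": -0.9,"ty": -0.22,"tz": 0.1,"wx": 0,"wy": 0,"wz": 0.03,"jaw": 0.4},{"tx": -0.9,"ty": -0.22,"tz": 0.1,"wx": 0,"wy": 0,"wz": 0.03,"jaw": 0.4}]'

```text
time_s: 8.25
eef_pos: [0.5483, -0.0038, 0.0976]
ee_rot: [-0.64, 0.768, 0.001, -0.002]
force: [0.5, 0.3, -1.1]
opening: 0.0645
```

```bash
python3 - <<'E'
from h import *
np.set_printoptions(precision=4,suppress=True)
o=manip.get_obs();print(o['time_s'],o['opening'],o['force'],o['eef_pos'],o['qpos'])
print(plan(.5502,-.0048,.10,-100.47))
p=shot('wrist','w6.png'); p=shot('scene','s6.png')
p=shot('top'); a=cv2.cvtColor(p['image'],cv2.COLOR_RGB2BGR)
cv2.imwrite('pics/t6.png',cv2.resize(a[145:245,210:345],None,fx=5.5,fy=5.5,interpolation=cv2.INTER_CUBIC))
E
```

```text
8.25 0.06452183323243649 [ 0.4647  0.3203 -1.0697] [ 0.5483 -0.0038  0.0976] [ 0.3501  0.3044 -0.4596 -0.0004 -0.8104 -0.5316]
(array([ 0.0031, -0.0101, -0.0118]), array([ 0.0011, -0.0005,  0.0003]))
```

View pics/w6.png

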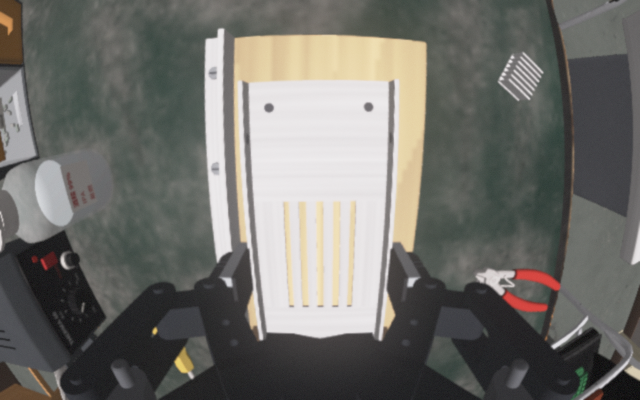

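View pics/s6.png

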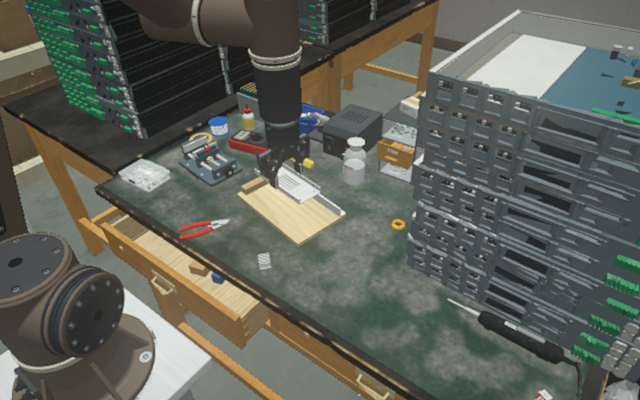

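View pics/t6.png

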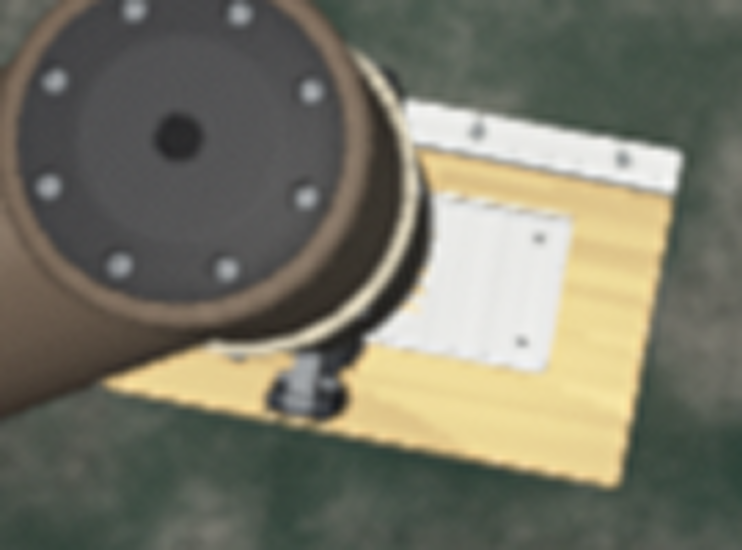

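Emit:
step_arm --plan '[{"tx": 0,"ty": -0.005,"tz": 0.1,"wx": 0,"wy": 0,"wz": 0,"jaw": 0.4},{"tx": 0,"ty": -0.005,"tz": 0.22,"wx": 0,"wy": 0,"wz": 0,"jaw": 0.4},{"tx": 0,"ty": -0.005,"tz": 0.3,"wx": 0,"wy": 0,"wz": 0,"jaw": 0.4},{"tx": 0,"ty": -0.005,"tz": 0.3,"wx": 0,"wy": 0,"wz": 0,"jaw": 0.4}]'

```text
time_s: 8.9
eef_pos: [0.55, -0.0042, 0.0385]
ee_rot: [-0.64, 0.769, 0.0, -0.001]
force: [-0.2, 0.2, -1.5]
opening: 0.0642
```

```bash
python3 - <<'E'
from h import *
np.set_printoptions(precision=4,suppress=True)
o=manip.get_obs();print(o['time_s'],o['opening'],o['force'],o['eef_pos'])
p=shot('wrist'); a=cv2.cvtColor(p['image'],cv2.COLOR_RGB2BGR)
cv2.imwrite('pics/w7.png',cv2.resize(a[20:350,160:480],None,fx=1.8,fy=1.8))
p=shot('scene');a=cv2.cvtColor(p['image'],cv2.COLOR_RGB2BGR);cv2.imwrite('pics/s7.png',cv2.resize(a[130:260,220:370],None,fx=4.5,fy=4.5))
E
```

```text
8.9 0.06422943042509906 [-0.1607  0.2313 -1.4809] [ 0.55   -0.0042  0.0385]
```

View pics/w7.png

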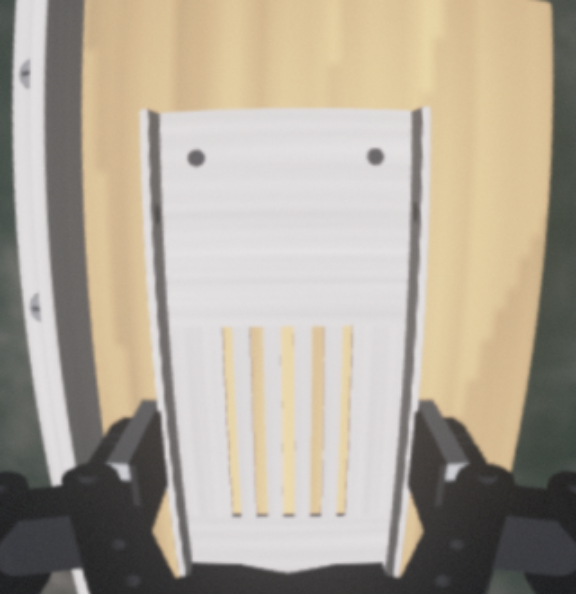

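View pics/s7.png

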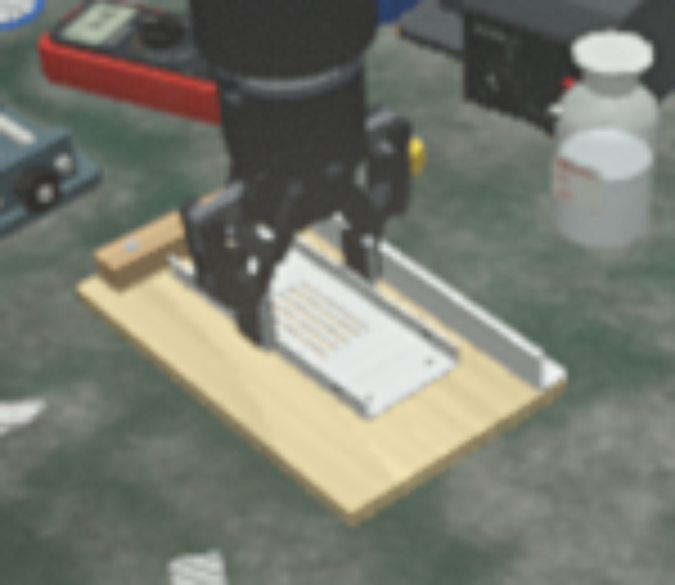

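Emit:
step_arm --plan '[{"tx": 0,"ty": 0,"tz": 0.015,"wx": 0,"wy": 0,"wz": 0,"jaw": 0.4},{"tx": 0,"ty": 0,"tz": 0.028,"wx": 0,"wy": 0,"wz": 0,"jaw": 0.4},{"tx": 0,"ty": 0,"tz": 0.028,"wx": 0,"wy": 0,"wz": 0,"jaw": 0.4}]'

```text
time_s: 9.38
eef_pos: [0.5507, -0.0035, 0.0337]
ee_rot: [-0.64, 0.768, 0.0, 0.0]
force: [0.4, 0.0, -1.5]
opening: 0.0642
```

Emit:
step_arm --plan '[{"tx": 0,"ty": 0,"tz": 0.007,"wx": 0,"wy": 0,"wz": 0,"jaw": 0.4},{"tx": 0,"ty": 0,"tz": 0.012,"wx": 0,"wy": 0,"wz": 0,"jaw": 0.4},{"tx": 0,"ty": 0,"tz": 0.012,"wx": 0,"wy": 0,"wz": 0,"jaw": 0.4}]'

```text
time_s: 9.75
eef_pos: [0.5507, -0.0035, 0.0312]
ee_rot: [-0.64, 0.768, 0.0, -0.0]
force: [-0.0, -0.4, -1.7]
opening: 0.0643
```

Emit:
step_arm --plan '[{"tx": 0,"ty": 0,"tz": 0.005,"wx": 0,"wy": 0,"wz": 0,"jaw": 0.4},{"tx": 0,"ty": 0,"tz": 0.005,"wx": 0,"wy": 0,"wz": 0,"jaw": 0.4}]'

```text
time_s: 10.0
eef_pos: [0.5508, -0.0035, 0.0311]
ee_rot: [-0.64, 0.768, -0.0, 0.0]
force: [-3.2, 0.5, 7.0]
opening: 0.0639
```

Emit:
step_arm --plan '[{"tx": -0.02,"ty": 0,"tz": -0.002,"wx": 0,"wy": 0,"wz": 0,"jaw": 0.4},{"tx": -0.04,"ty": 0,"tz": -0.002,"wx": 0,"wy": 0,"wz": 0,"jaw": 0.4},{"tx": -0.055,"ty": 0,"tz": -0.002,"wx": 0,"wy": 0,"wz": 0,"jaw": 0.4},{"tx": -0.055,"ty": 0,"tz": -0.002,"wx": 0,"wy": 0,"wz": 0,"jaw": 0.4}]'

```text
time_s: 10.5
eef_pos: [0.5531, 0.0075, 0.0311]
ee_rot: [-0.64, 0.768, -0.0, 0.0]
force: [-2.2, -1.6, 5.7]
opening: 0.0642
```

Emit:
step_arm --plan '[{"tx": -0.01,"ty": 0,"tz": 0,"wx": 0,"wy": 0,"wz": 0,"jaw": 0.4},{"tx": -0.015,"ty": 0,"tz": 0,"wx": 0,"wy": 0,"wz": 0,"jaw": 0.4},{"tx": -0.015,"ty": 0,"tz": 0,"wx": 0,"wy": 0,"wz": 0,"jaw": 0.4}]'

```text
time_s: 10.88
eef_pos: [0.5535, 0.0102, 0.0311]
ee_rot: [-0.64, 0.768, -0.0, 0.0]
force: [-1.3, -3.2, 6.4]
opening: 0.0644
```

Emit:
step_arm --plan '[{"tx": -0.005,"ty": 0,"tz": 0,"wx": 0,"wy": 0,"wz": 0,"jaw": 0.4},{"tx": -0.01,"ty": 0,"tz": 0,"wx": 0,"wy": 0,"wz": 0,"jaw": 0.4},{"tx": -0.01,"ty": 0,"tz": 0,"wx": 0,"wy": 0,"wz": 0,"jaw": 0.4}]'

```text
time_s: 11.25
eef_pos: [0.5537, 0.0116, 0.0311]
ee_rot: [-0.64, 0.768, -0.0, -0.0]
force: [-0.5, -6.4, 7.1]
opening: 0.0642
```

Emit:
step_arm --plan '[{"tx": -0.005,"ty": 0,"tz": 0,"wx": 0,"wy": 0,"wz": 0,"jaw": 0.4},{"tx": -0.01,"ty": 0,"tz": 0,"wx": 0,"wy": 0,"wz": 0,"jaw": 0.4},{"tx": -0.01,"ty": 0,"tz": 0,"wx": 0,"wy": 0,"wz": 0,"jaw": 0.4}]'

```text
time_s: 11.62
eef_pos: [0.5536, 0.0119, 0.0311]
ee_rot: [-0.64, 0.769, -0.001, -0.001]
force: [0.2, -16.4, 8.4]
opening: 0.0644
```

```bash
python3 - <<'E'
from h import *
np.set_printoptions(precision=4,suppress=True)
o=manip.get_obs();print(o['time_s'],o['opening'],o['force'],o['wrist_torque'],o['eef_pos'])
p=shot('scene');a=cv2.cvtColor(p['image'],cv2.COLOR_RGB2BGR);cv2.imwrite('pics/s8.png',cv2.resize(a[150:240,225:355],None,fx=6,fy=6,interpolation=cv2.INTER_CUBIC))
E
```

```text
11.625 0.06436870098108576 [  0.2022 -16.3627   8.3803] [-6.0428 -0.562  -0.4936] [0.5536 0.0119 0.0311]
```

View pics/s8.png

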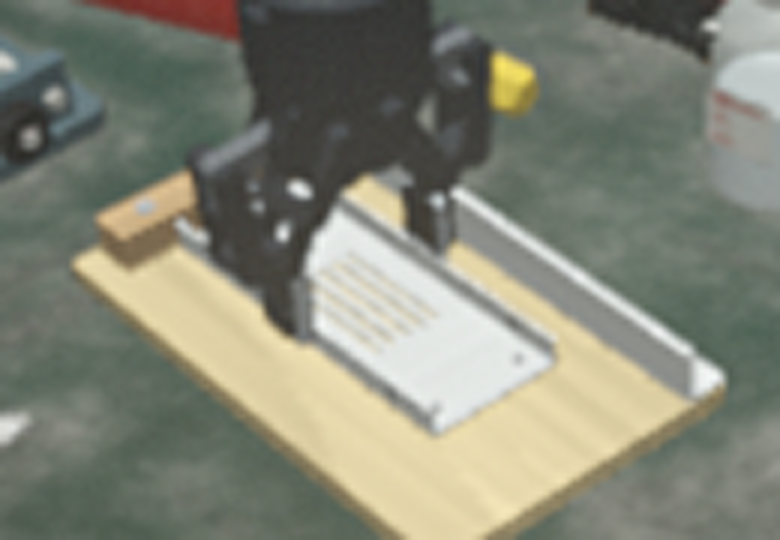

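Emit:
step_arm --plan '[{"tx": 0.006,"ty": 0,"tz": 0,"wx": 0,"wy": 0,"wz": 0,"jaw": 0.4},{"tx": 0.006,"ty": 0,"tz": 0,"wx": 0,"wy": 0,"wz": 0,"jaw": 0.16},{"tx": 0.006,"ty": 0,"tz": 0,"wx": 0,"wy": 0,"wz": 0,"jaw": 0.16},{"tx": 0.006,"ty": 0,"tz": 0,"wx": 0,"wy": 0,"wz": 0,"jaw": 0.16}]'

```text
time_s: 12.18
eef_pos: [0.5538, 0.0134, 0.0305]
ee_rot: [-0.64, 0.768, 0.0, 0.0]
force: [0.6, 0.2, 0.4]
opening: 0.0717
```

Emit:
step_arm --plan '[{"tx": 0,"ty": 0,"tz": -0.05,"wx": 0,"wy": 0,"wz": 0,"jaw": 0.16},{"tx": 0,"ty": 0,"tz": -0.15,"wx": 0,"wy": 0,"wz": 0,"jaw": 0.16},{"tx": 0,"ty": 0,"tz": -0.3,"wx": 0,"wy": 0,"wz": 0,"jaw": 1},{"tx": 0,"ty": 0,"tz": -0.3,"wx": 0,"wy": 0,"wz": 0,"jaw": 1},{"tx": 0,"ty": 0,"tz": -0.3,"wx": 0,"wy": 0,"wz": 0,"jaw": 1}]'

```text
time_s: 12.8
eef_pos: [0.5536, 0.0131, 0.091]
ee_rot: [-0.64, 0.768, -0.0, 0.0]
force: [-0.1, -0.9, 0.5]
opening: 0.0176
```

```bash
python3 - <<'E'
from h import *
np.set_printoptions(precision=4,suppress=True)
o=manip.get_obs();print(o['time_s'],o['opening'],o['force'],o['eef_pos'])
p=shot('wrist','w9.png'); print(mark(p,'cover_center'),mark(p,'fence'))
p=shot('scene');a=cv2.cvtColor(p['image'],cv2.COLOR_RGB2BGR);cv2.imwrite('pics/s9.png',cv2.resize(a[150:240,225:355],None,fx=6,fy=6,interpolation=cv2.INTER_CUBIC))
print(mark(p,'cover_center'))
E
```

```text
12.8 0.01763828242268942 [-0.1154 -0.9341  0.5077] [0.5536 0.0131 0.091 ]
[(0.72, array([0.5524, 0.0141, 0.0208]))] []
[(0.65, array([0.5504, 0.0125, 0.0207])), (0.31, array([0.3703, 0.1145, 0.0043])), (0.17, array([ 0.6475, -0.2561,  0.0055]))]
```

View pics/s9.png

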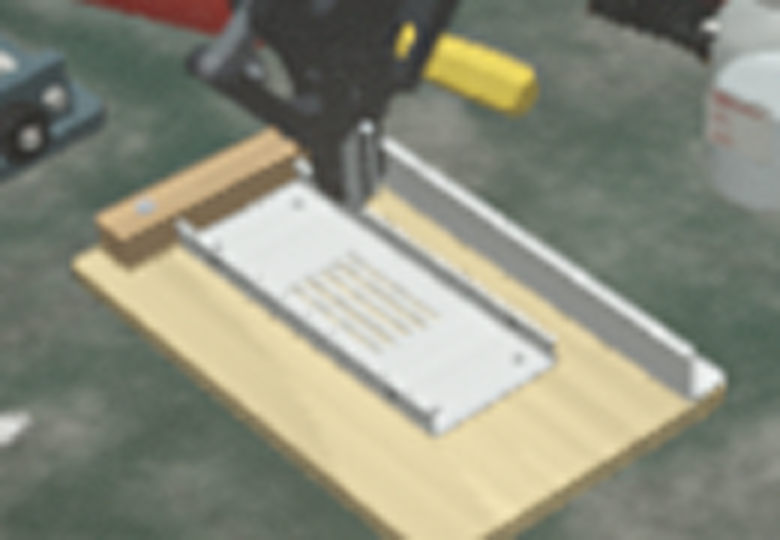

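View pics/w9.png

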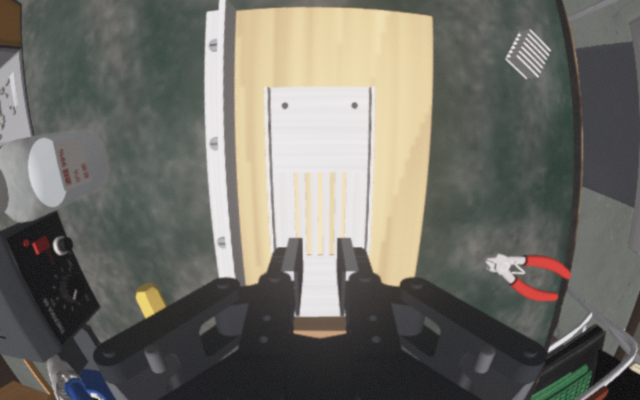

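Emit:
step_arm --plan '[{"tx": 0,"ty": 0,"tz": 0.05,"wx": 0,"wy": 0,"wz": 0,"jaw": 1},{"tx": 0,"ty": 0,"tz": 0.15,"wx": 0,"wy": 0,"wz": 0,"jaw": 1},{"tx": 0,"ty": 0,"tz": 0.22,"wx": 0,"wy": 0,"wz": 0,"jaw": 1},{"tx": 0,"ty": 0,"tz": 0.25,"wx": 0,"wy": 0,"wz": 0,"jaw": 1},{"tx": 0,"ty": 0,"tz": 0.25,"wx": 0,"wy": 0,"wz": 0,"jaw": 1}]'

```text
time_s: 13.68
eef_pos: [0.5535, 0.0129, 0.0402]
ee_rot: [-0.64, 0.768, 0.0, -0.001]
force: [-0.0, 0.7, -0.4]
opening: 0.0005
```

Emit:
step_arm --plan '[{"tx": 0,"ty": 0,"tz": 0.01,"wx": 0,"wy": 0,"wz": 0,"jaw": 1},{"tx": 0,"ty": 0,"tz": 0.015,"wx": 0,"wy": 0,"wz": 0,"jaw": 1},{"tx": 0,"ty": 0,"tz": 0.015,"wx": 0,"wy": 0,"wz": 0,"jaw": 1}]'

```text
time_s: 14.05
eef_pos: [0.5539, 0.013, 0.038]
ee_rot: [-0.64, 0.768, -0.0, 0.0]
force: [0.0, 0.3, 0.4]
opening: -0.0004
```

Emit:
step_arm --plan '[{"tx": 0,"ty": -0.03,"tz": 0,"wx": 0,"wy": 0,"wz": 0,"jaw": 1},{"tx": 0,"ty": -0.06,"tz": 0,"wx": 0,"wy": 0,"wz": 0,"jaw": 1},{"tx": 0,"ty": -0.09,"tz": 0,"wx": 0,"wy": 0,"wz": 0,"jaw": 1},{"tx": 0,"ty": -0.12,"tz": 0,"wx": 0,"wy": 0,"wz": 0,"jaw": 1},{"tx": 0,"ty": -0.12,"tz": 0,"wx": 0,"wy": 0,"wz": 0,"jaw": 1}]'

```text
time_s: 14.68
eef_pos: [0.5778, 0.0085, 0.0376]
ee_rot: [-0.64, 0.768, -0.0, 0.0]
force: [-0.3, 0.1, 0.3]
opening: 0.0001
```

```bash
python3 - <<'E'
from h import *
np.set_printoptions(precision=4,suppress=True)
p=shot('wrist');a=cv2.cvtColor(p['image'],cv2.COLOR_RGB2BGR);cv2.imwrite('pics/w10.png',cv2.resize(a[20:350,160:480],None,fx=1.8,fy=1.8))
p=shot('scene');a=cv2.cvtColor(p['image'],cv2.COLOR_RGB2BGR);cv2.imwrite('pics/s10.png',cv2.resize(a[150:240,225:355],None,fx=6,fy=6,interpolation=cv2.INTER_CUBIC))
E
```

```text
(no output)
```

View pics/s10.png

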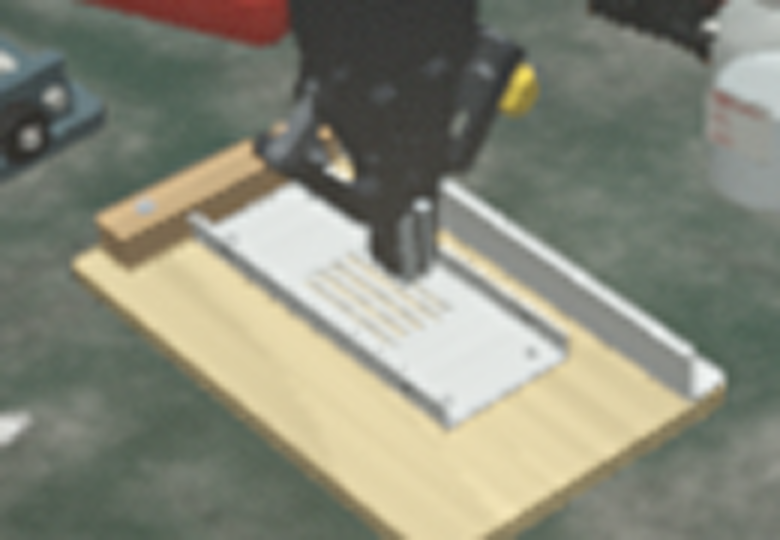

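View pics/w10.png

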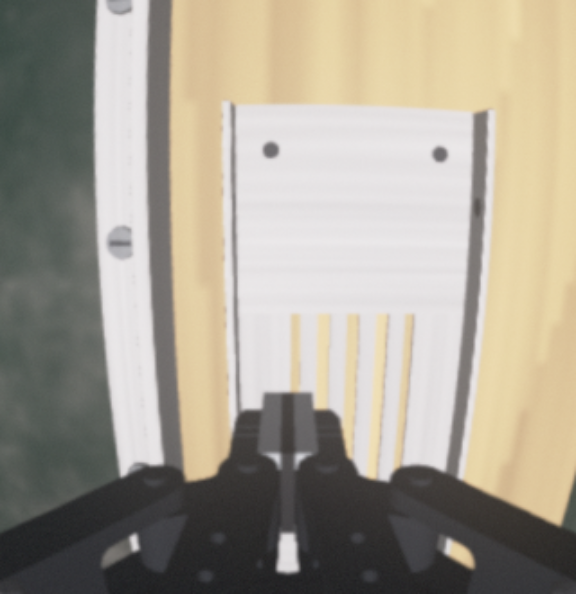

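Emit:
step_arm --plan '[{"tx": 0,"ty": -0.02,"tz": 0,"wx": 0,"wy": 0,"wz": 0,"jaw": 1},{"tx": 0,"ty": -0.04,"tz": 0,"wx": 0,"wy": 0,"wz": 0,"jaw": 1},{"tx": 0,"ty": -0.055,"tz": 0,"wx": 0,"wy": 0,"wz": 0,"jaw": 1},{"tx": 0,"ty": -0.055,"tz": 0,"wx": 0,"wy": 0,"wz": 0,"jaw": 1}]'

```text
time_s: 15.28
eef_pos: [0.5885, 0.0066, 0.0377]
ee_rot: [-0.64, 0.768, -0.0, 0.0]
force: [0.6, -0.5, -0.5]
opening: 0.0001
```

Emit:
step_arm --plan '[{"tx": 0,"ty": -0.01,"tz": 0,"wx": 0,"wy": 0,"wz": 0,"jaw": 1},{"tx": 0,"ty": -0.01,"tz": 0,"wx": 0,"wy": 0,"wz": 0,"jaw": 1}]'

```text
time_s: 15.52
eef_pos: [0.5903, 0.0063, 0.0377]
ee_rot: [-0.64, 0.768, -0.0, 0.0]
force: [-0.7, 0.3, 0.7]
opening: -0.0001
```

Emit:
step_arm --plan '[{"tx": 0,"ty": -0.008,"tz": 0,"wx": 0,"wy": 0,"wz": 0,"jaw": 1},{"tx": 0,"ty": -0.008,"tz": 0,"wx": 0,"wy": 0,"wz": 0,"jaw": 1}]'

```text
time_s: 15.78
eef_pos: [0.5918, 0.006, 0.0377]
ee_rot: [-0.64, 0.768, 0.0, -0.0]
force: [-0.1, 1.1, -0.2]
opening: 0.0003
```

```bash
python3 - <<'E'
from h import *
np.set_printoptions(precision=4,suppress=True)
print(manip.get_obs()['force'])
p=shot('wrist');a=cv2.cvtColor(p['image'],cv2.COLOR_RGB2BGR);cv2.imwrite('pics/w11.png',cv2.resize(a[20:350,160:480],None,fx=1.8,fy=1.8))
p=shot('scene');a=cv2.cvtColor(p['image'],cv2.COLOR_RGB2BGR);cv2.imwrite('pics/s11.png',cv2.resize(a[150:240,225:355],None,fx=6,fy=6,interpolation=cv2.INTER_CUBIC))
E
```

```text
[-0.09    1.0536 -0.1708]
```

View pics/s11.png

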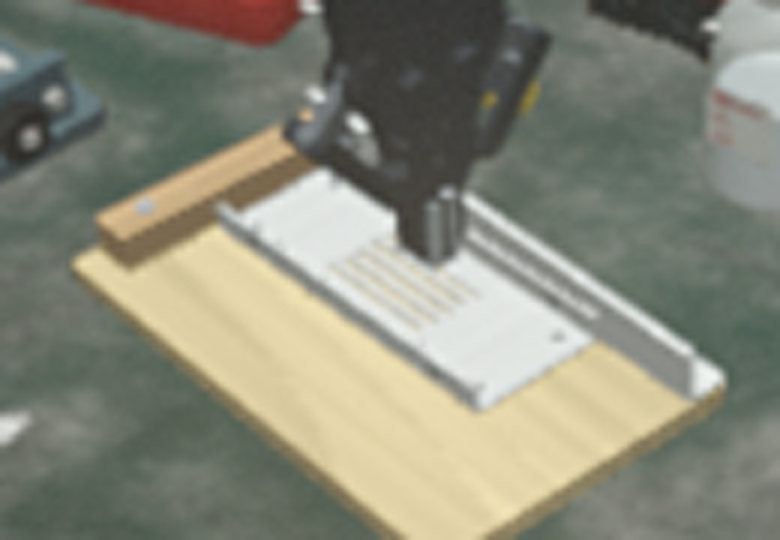

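View pics/w11.png

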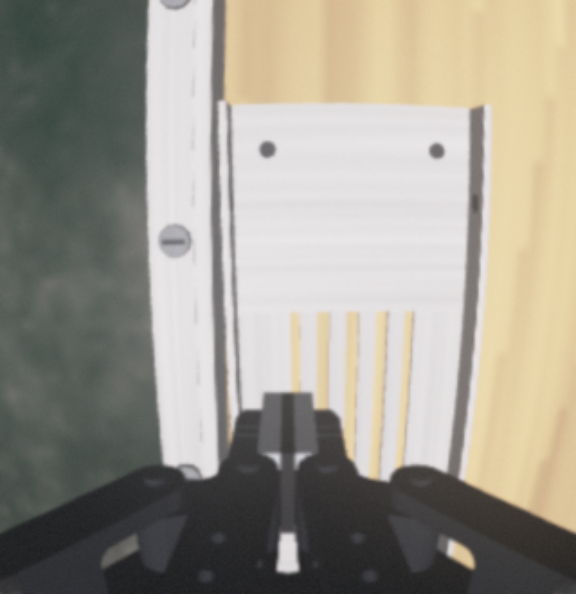

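Emit:
step_arm --plan '[{"tx": 0,"ty": -0.006,"tz": 0,"wx": 0,"wy": 0,"wz": 0,"jaw": 1},{"tx": 0,"ty": -0.01,"tz": 0,"wx": 0,"wy": 0,"wz": 0,"jaw": 1},{"tx": 0,"ty": -0.01,"tz": 0,"wx": 0,"wy": 0,"wz": 0,"jaw": 1}]'

```text
time_s: 16.25
eef_pos: [0.5937, 0.0056, 0.0377]
ee_rot: [-0.64, 0.768, 0.0, -0.0]
force: [-0.3, -0.4, 0.9]
opening: 0.0003
```

Emit:
step_arm --plan '[{"tx": 0,"ty": -0.005,"tz": 0,"wx": 0,"wy": 0,"wz": 0,"jaw": 1},{"tx": 0,"ty": -0.01,"tz": 0,"wx": 0,"wy": 0,"wz": 0,"jaw": 1},{"tx": 0,"ty": -0.01,"tz": 0,"wx": 0,"wy": 0,"wz": 0,"jaw": 1}]'

```text
time_s: 16.62
eef_pos: [0.5945, 0.0054, 0.0375]
ee_rot: [-0.64, 0.768, 0.001, -0.001]
force: [-5.4, 2.4, 2.9]
opening: 0.0001
```

```bash
python3 - <<'E'
from h import *
np.set_printoptions(precision=4,suppress=True)
print(manip.get_obs()['force'])
p=shot('wrist');a=cv2.cvtColor(p['image'],cv2.COLOR_RGB2BGR);cv2.imwrite('pics/w12.png',cv2.resize(a[20:350,160:480],None,fx=1.8,fy=1.8))
p=shot('scene');a=cv2.cvtColor(p['image'],cv2.COLOR_RGB2BGR);cv2.imwrite('pics/s12.png',cv2.resize(a[160:220,235:335],None,fx=8,fy=8,interpolation=cv2.INTER_CUBIC))
p=shot('top');a=cv2.cvtColor(p['image'],cv2.COLOR_RGB2BGR);cv2.imwrite('pics/t12.png',cv2.resize(a[145:245,210:345],None,fx=5.5,fy=5.5,interpolation=cv2.INTER_CUBIC))
E
```

```text
[-5.3794  2.3694  2.8988]
```

View pics/s12.png

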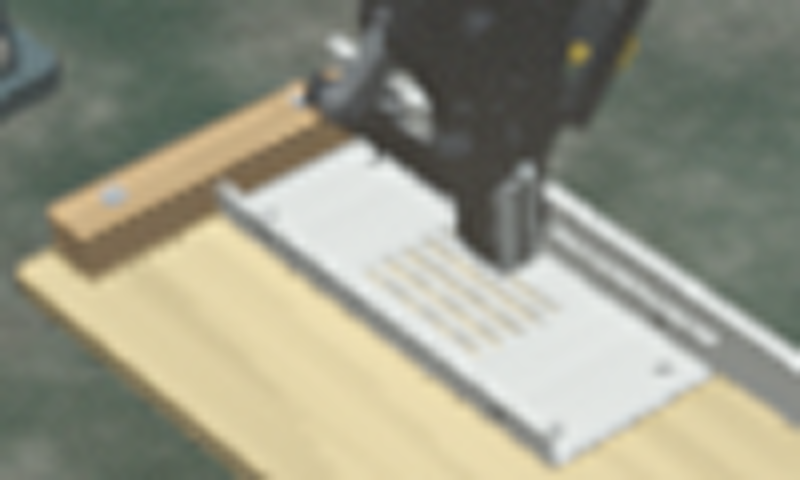

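View pics/t12.png

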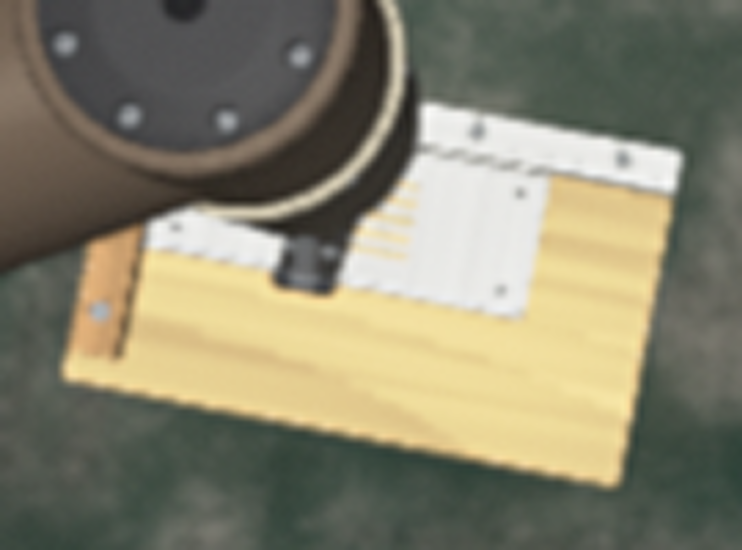

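View pics/w12.png

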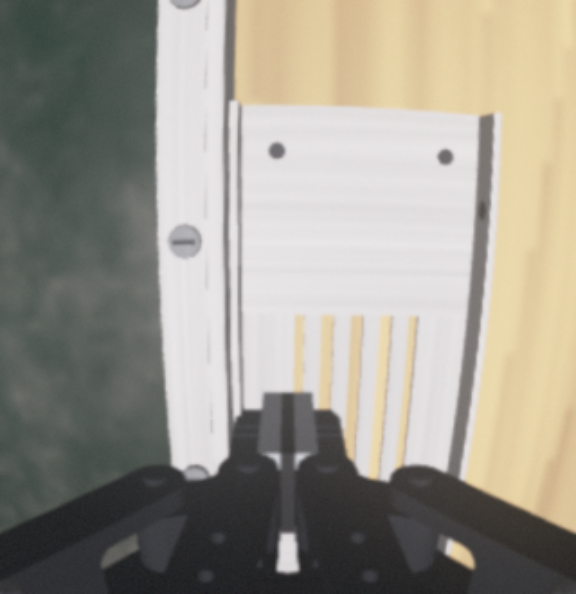

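```bash
python3 - <<'E'
from h import *
np.set_printoptions(precision=4,suppress=True)
p=shot('wrist','w12full.png')
f=lambda u,z: unfish(p,np.array(u)/1.8+[160,20],z)
a,b=f((277,150.5),.017),f((445,157),.017); d=b-a;print('holes',a,b,np.hypot(*d[:2]),np.degrees(np.arctan2(-d[1],-d[0])))
a,b=f((231.5,102),.029),f((236,390),.029); d=a-b;print('flangeL',a,b,np.degrees(np.arctan2(d[1],d[0])))
a,b=f((500,115),.029),f((463,440),.029); d=a-b;print('flangeR',a,b,np.degrees(np.arctan2(d[1],d[0])))
a,b=f((226,5),.041),f((225,380),.041); d=a-b;print('fence top',a,b,np.degrees(np.arctan2(d[1],d[0])))
# predicted fence lines
j=np.array([.5502,-.0048]);t=-.1828;c,s=np.cos(t),np.sin(t);Rm=np.array([[c,-s],[s,c]])
for y in (-.12,-.03): print((fishproj(p,[*(Rm@[.055,y]+j),.041])-[160,20])*1.8)
im=cv2.cvtColor(p['image'],cv2.COLOR_RGB2BGR);cv2.imwrite('pics/w13.png',cv2.resize(im[60:220,270:450],None,fx=4.4,fy=3.7,interpolation=cv2.INTER_CUBIC)[:600,:800])
E
```

```text
holes [ 0.5827 -0.0665  0.017 ] [ 0.5396 -0.058   0.017 ] 0.043909865539516195 -11.135135419010494
flangeL [ 0.5909 -0.0796  0.029 ] [ 0.6041 -0.0092  0.029 ] -100.62989325275075
flangeR [ 0.5271 -0.0671  0.029 ] [0.5459 0.0178 0.029 ] -102.48906729394744
fence top [ 0.5872 -0.0999  0.041 ] [ 0.604 -0.017  0.041] -101.42975165730249
[ 222.9309 -124.2392]
[221.6565 262.0762]
```

View pics/w13.png

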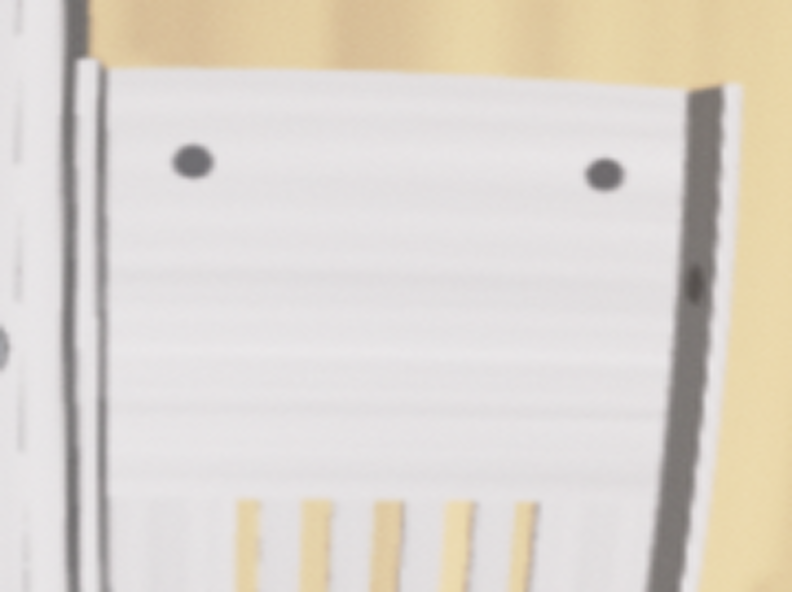

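Emit:
step_arm --plan '[{"tx": 0,"ty": 0,"tz": 0.007,"wx": 0,"wy": 0,"wz": 0,"jaw": 1},{"tx": 0,"ty": 0,"tz": 0.01,"wx": 0,"wy": 0,"wz": 0,"jaw": 1},{"tx": 0,"ty": 0,"tz": 0.01,"wx": 0,"wy": 0,"wz": 0,"jaw": 1}]'

```text
time_s: 17.2
eef_pos: [0.5947, 0.0054, 0.0371]
ee_rot: [-0.64, 0.768, 0.0, -0.001]
force: [-11.1, 3.7, 17.3]
opening: 0.0002
```

Emit:
step_arm --plan '[{"tx": -0.005,"ty": 0,"tz": 0,"wx": 0,"wy": 0,"wz": 0,"jaw": 1},{"tx": -0.01,"ty": 0,"tz": 0,"wx": 0,"wy": 0,"wz": 0,"jaw": 1},{"tx": -0.01,"ty": 0,"tz": 0,"wx": 0,"wy": 0,"wz": 0,"jaw": 1}]'

```text
time_s: 17.58
eef_pos: [0.5942, 0.0067, 0.0361]
ee_rot: [-0.64, 0.768, 0.001, -0.001]
force: [-8.1, -0.7, 10.1]
opening: 0.0003
```

```bash
python3 - <<'E'
from h import *
np.set_printoptions(precision=4,suppress=True)
o=manip.get_obs();print(o['time_s'],o['force'],o['eef_pos'])
p=shot('wrist','w14full.png')
im=cv2.cvtColor(p['image'],cv2.COLOR_RGB2BGR);cv2.imwrite('pics/w14.png',cv2.resize(im[60:220,270:450],None,fx=4.4,fy=3.7,interpolation=cv2.INTER_CUBIC)[:600,:800])
E
```

```text
17.575 [-8.0695 -0.694  10.0716] [0.5942 0.0067 0.0361]
```

View pics/w14.png

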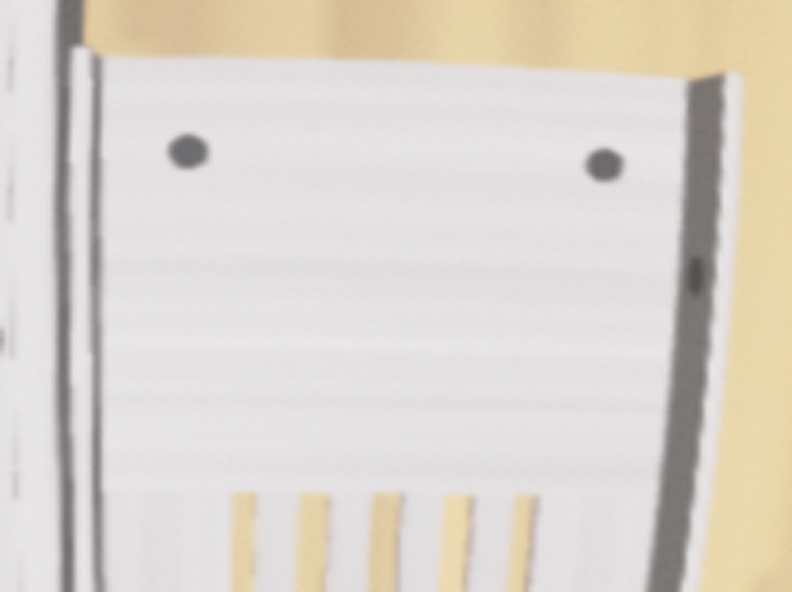

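```bash
cat > holes.py <<'E'
from h import *
def holes(p,vis=None):
    g=cv2.cvtColor(p['image'],cv2.COLOR_RGB2GRAY)
    b=cv2.adaptiveThreshold(g,255,cv2.ADAPTIVE_THRESH_MEAN_C,cv2.THRESH_BINARY_INV,25,30)
    n,l,st,c=cv2.connectedComponentsWithStats(b)
    out=[]
    for i in range(1,n):
        x,y,w,h,a=st[i]
        if 270<x<430 and 60<y<140 and 15<a<120 and 0.6<w/h<1.7 and w<14:
            m=(l==i); wt=(m*(255.-g)); ys,xs=np.nonzero(m); out.append((np.average(xs,weights=wt[m]),np.average(ys,weights=wt[m]),a))
    return out
E
python3 - <<'E'
from holes import *
np.set_printoptions(precision=4,suppress=True)
p=shot('wrist')
h=holes(p);print(h)
for f in ['w12full.png','w14full.png']:
    q=dict(image=cv2.cvtColor(cv2.imread('pics/'+f),cv2.COLOR_BGR2RGB)); print(f,holes(q))
W=[unfish(p,u[:2],.017) for u in h[:2]];d=W[0]-W[1];d=d if d[0]>0 else -d
print(W,np.degrees(np.arctan2(d[1],d[0])),np.linalg.norm(d))
o=manip.get_obs();print(o['time_s'],o['force'],o['eef_pos'],R.from_quat(o['ee_rot']).as_matrix())
E
```

```text
[(np.float64(312.25341600643014), np.float64(100.50775060282466), np.int32(70)), (np.float64(407.01914815269424), np.float64(104.17208788511108), np.int32(66))]
w12full.png [(np.float64(313.3757144523504), np.float64(103.26350169135658), np.int32(70)), (np.float64(406.98239133111684), np.float64(106.83401058982884), np.int32(67))]
w14full.png [(np.float64(312.247503156928), np.float64(100.50774882332682), np.int32(70)), (np.float64(406.9297629499561), np.float64(104.17208077260754), np.int32(64))]
[array([ 0.5829, -0.0667,  0.017 ]), array([ 0.5396, -0.0582,  0.017 ])] -11.118548329464469 0.044113740144689106
17.675 [-8.8431  0.4941  9.8873] [0.5942 0.0067 0.0361] [[-0.1811 -0.9835 -0.0031]
 [-0.9835  0.1811 -0.0009]
 [ 0.0014  0.0028 -1.    ]]
```

```bash
python3 - <<'E'
from holes import *
np.set_printoptions(precision=4,suppress=True)
p=shot('wrist');o=manip.get_obs()
def tm(pos,Rm): M=np.eye(4);M[:3,:3]=Rm;M[:3,3]=pos;return M
Tt=tm(o['eef_pos'],R.from_quat(o['ee_rot']).as_matrix()); rel=np.linalg.inv(Tt)@np.array(p['cam_to_world'])
q=dict(p);q['image']=cv2.cvtColor(cv2.imread('pics/w9.png'),cv2.COLOR_BGR2RGB)
qt=R.from_quat([-.640,.768,0,0]).as_matrix()
q['cam_to_world']=tm([.5536,.0131,.091],qt)@rel
j=np.array([.5502,-.0048]);t=-.1828;c,s=np.cos(t),np.sin(t);Ri=np.array([[c,s],[-s,c]])
for nm,k in (('w9',q),('now',p)):
    for h in holes(k): print(nm,np.round(h,1),Ri@(unfish(k,h[:2],.017)[:2]-j)*1000)
p=shot('scene');a=cv2.cvtColor(p['image'],cv2.COLOR_RGB2BGR);cv2.imwrite('pics/s15.png',cv2.resize(a[165:215,235:315],None,fx=10,fy=10,interpolation=cv2.INTER_CUBIC))
Rm=Ri.T
for nm,X in dict(stopbase_near=(-.06,.1,.015),stopbase_at_cover=(-.011,.1,.015),cov_plate_end=(-.011,.1,.015),flange_top=(-.011,.1,.029),far_near=(-.011,-.07,.029),far_plate=(-.011,-.07,.015)).items():
    print(nm,(proj(p,[*(Rm@X[:2]+j),X[2]])-[235,165])*10)
E
```

```text
w9 [284.5 105.2  36. ] [ 21.1312 -54.9403]
w9 [354.1 105.   38. ] [-22.7684 -55.1002]
now [312.3 100.5  70. ] [ 43.4219 -54.9271]
now [407.  104.2  65. ] [ -0.6715 -54.4225]
stopbase_near [118.8612 301.4766]
stopbase_at_cover [273.5961 220.2236]
cov_plate_end [273.5961 220.2236]
flange_top [267.7633 177.549 ]
far_near [692.4087 490.4963]
far_plate [695.1966 534.4415]
```

View pics/s15.png

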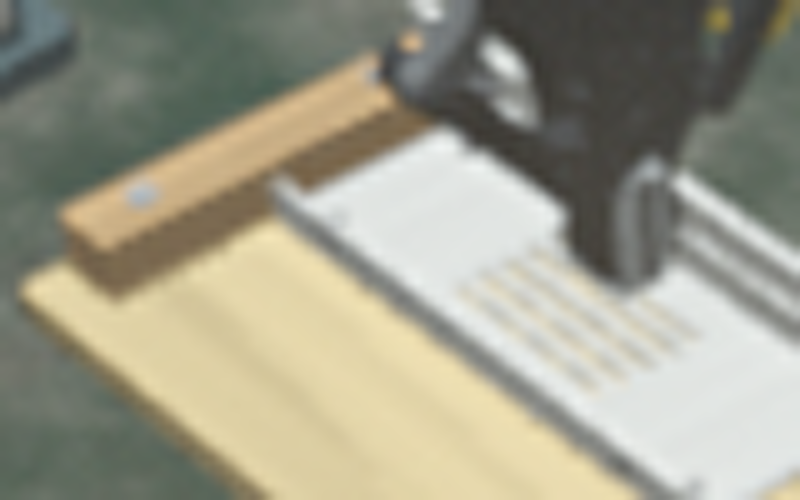

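Emit:
step_arm --plan '[{"tx": 0.01,"ty": 0.02,"tz": -0.02,"wx": 0,"wy": 0,"wz": 0,"jaw": 1},{"tx": 0.01,"ty": 0.05,"tz": -0.1,"wx": 0,"wy": 0,"wz": 0,"jaw": 1},{"tx": 0.05,"ty": 0.095,"tz": -0.25,"wx": 0,"wy": 0,"wz": 0,"jaw": 1},{"tx": 0.3,"ty": 0.095,"tz": -0.25,"wx": 0,"wy": 0,"wz": 0,"jaw": 1},{"tx": 0.58,"ty": 0.095,"tz": -0.25,"wx": 0,"wy": 0,"wz": 0,"jaw": 1},{"tx": 0.58,"ty": 0.095,"tz": -0.12,"wx": 0,"wy": 0,"wz": 0,"jaw": 1},{"tx": 0.58,"ty": 0.095,"tz": -0.05,"wx": 0,"wy": 0,"wz": 0,"jaw": 1},{"tx": 0.58,"ty": 0.095,"tz": -0.02,"wx": 0,"wy": 0,"wz": 0,"jaw": 1},{"tx": 0.58,"ty": 0.095,"tz": -0.02,"wx": 0,"wy": 0,"wz": 0,"jaw": 1}]'

```text
time_s: 18.9
eef_pos: [0.5566, -0.1028, 0.0397]
ee_rot: [-0.64, 0.768, 0.0, -0.0]
force: [-0.5, 0.3, 0.1]
opening: -0.0001
```

```bash
python3 - <<'E'
from holes import *
np.set_printoptions(precision=4,suppress=True)
o=manip.get_obs();print(o['time_s'],o['force'],o['eef_pos'])
p=shot('scene');a=cv2.cvtColor(p['image'],cv2.COLOR_RGB2BGR);cv2.imwrite('pics/s16.png',cv2.resize(a[150:250,225:355],None,fx=6,fy=6,interpolation=cv2.INTER_CUBIC))
p=shot('top');a=cv2.cvtColor(p['image'],cv2.COLOR_RGB2BGR);cv2.imwrite('pics/t16.png',cv2.resize(a[145:245,210:345],None,fx=5.5,fy=5.5,interpolation=cv2.INTER_CUBIC))
E
```

```text
18.9 [-0.504   0.3431  0.0671] [ 0.5566 -0.1028  0.0397]
```

View pics/s16.png

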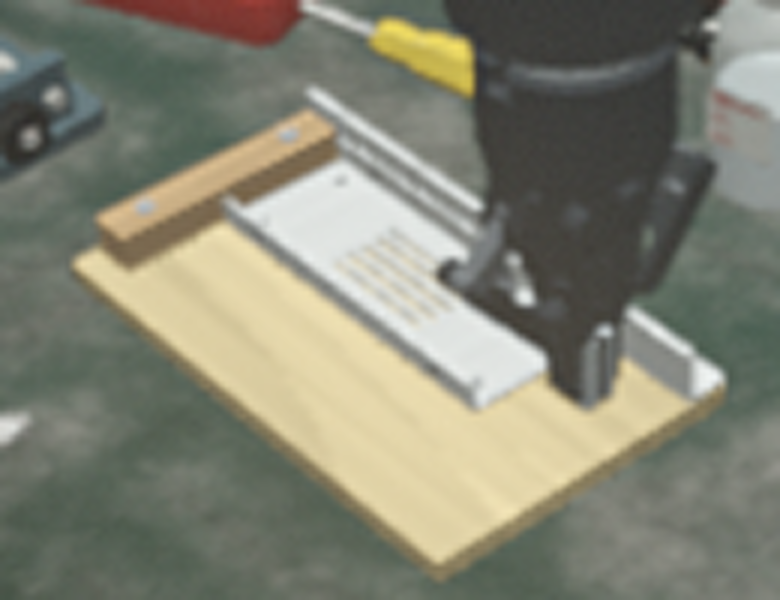

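View pics/t16.png

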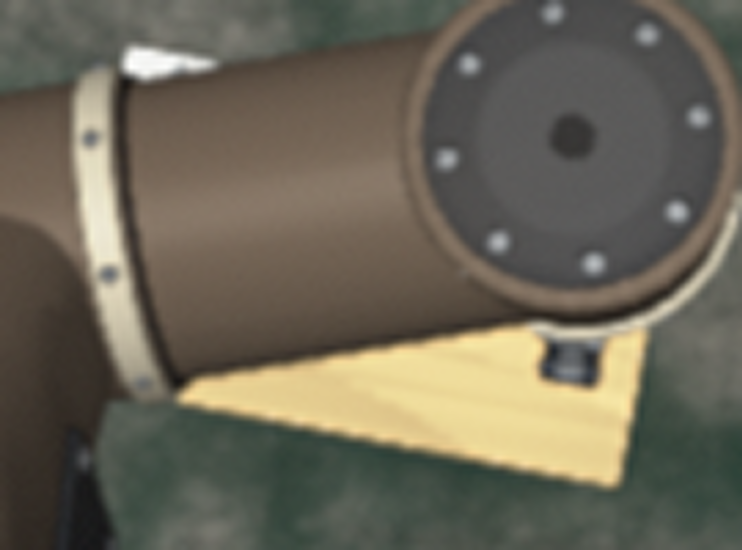

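Emit:
step_arm --plan '[{"tx": 0,"ty": 0,"tz": 0.012,"wx": 0,"wy": 0,"wz": 0,"jaw": 1},{"tx": 0,"ty": 0,"tz": 0.022,"wx": 0,"wy": 0,"wz": 0,"jaw": 1},{"tx": 0,"ty": 0,"tz": 0.022,"wx": 0,"wy": 0,"wz": 0,"jaw": 1}]'

```text
time_s: 19.38
eef_pos: [0.5563, -0.1034, 0.0352]
ee_rot: [-0.64, 0.768, 0.0, -0.0]
force: [0.2, -0.3, 0.6]
opening: -0.0001
```

Emit:
step_arm --plan '[{"tx": -0.02,"ty": 0,"tz": 0.002,"wx": 0,"wy": 0,"wz": 0,"jaw": 1},{"tx": -0.04,"ty": 0,"tz": 0.002,"wx": 0,"wy": 0,"wz": 0,"jaw": 1},{"tx": -0.06,"ty": 0,"tz": 0.002,"wx": 0,"wy": 0,"wz": 0,"jaw": 1},{"tx": -0.06,"ty": 0,"tz": 0.002,"wx": 0,"wy": 0,"wz": 0,"jaw": 1}]'

```text
time_s: 19.88
eef_pos: [0.5587, -0.0912, 0.035]
ee_rot: [-0.64, 0.768, -0.0, 0.0]
force: [-0.0, -0.5, -0.1]
opening: -0.0001
```

Emit:
step_arm --plan '[{"tx": -0.008,"ty": 0,"tz": 0,"wx": 0,"wy": 0,"wz": 0,"jaw": 1},{"tx": -0.015,"ty": 0,"tz": 0,"wx": 0,"wy": 0,"wz": 0,"jaw": 1},{"tx": -0.015,"ty": 0,"tz": 0,"wx": 0,"wy": 0,"wz": 0,"jaw": 1}]'

```text
time_s: 20.25
eef_pos: [0.5591, -0.0886, 0.0349]
ee_rot: [-0.64, 0.768, -0.0, -0.0]
force: [-1.0, 0.2, -0.2]
opening: -0.0001
```

Emit:
step_arm --plan '[{"tx": -0.006,"ty": 0,"tz": 0,"wx": 0,"wy": 0,"wz": 0,"jaw": 1},{"tx": -0.012,"ty": 0,"tz": 0,"wx": 0,"wy": 0,"wz": 0,"jaw": 1},{"tx": -0.012,"ty": 0,"tz": 0,"wx": 0,"wy": 0,"wz": 0,"jaw": 1}]'

```text
time_s: 20.62
eef_pos: [0.5595, -0.0862, 0.0349]
ee_rot: [-0.64, 0.768, -0.0, -0.0]
force: [-0.4, -0.0, -0.8]
opening: -0.0001
```

Emit:
step_arm --plan '[{"tx": -0.005,"ty": 0,"tz": 0,"wx": 0,"wy": 0,"wz": 0,"jaw": 1},{"tx": -0.01,"ty": 0,"tz": 0,"wx": 0,"wy": 0,"wz": 0,"jaw": 1}]'

```text
time_s: 20.88
eef_pos: [0.5597, -0.0847, 0.0349]
ee_rot: [-0.64, 0.768, -0.0, -0.0]
force: [-0.6, -5.1, 1.2]
opening: -0.0003
```

Emit:
step_arm --plan '[{"tx": -0.006,"ty": 0,"tz": 0,"wx": 0,"wy": 0,"wz": 0,"jaw": 1},{"tx": -0.006,"ty": 0,"tz": 0,"wx": 0,"wy": 0,"wz": 0,"jaw": 1}]'

```text
time_s: 21.12
eef_pos: [0.5596, -0.0843, 0.035]
ee_rot: [-0.64, 0.768, -0.0, -0.001]
force: [-0.8, -7.4, 1.6]
opening: 0.0
```

Emit:
step_arm --plan '[{"tx": -0.006,"ty": 0,"tz": 0,"wx": 0,"wy": 0,"wz": 0,"jaw": 1},{"tx": -0.006,"ty": 0,"tz": 0,"wx": 0,"wy": 0,"wz": 0,"jaw": 1},{"tx": -0.006,"ty": 0,"tz": 0,"wx": 0,"wy": 0,"wz": 0,"jaw": 1}]'

```text
time_s: 21.5
eef_pos: [0.5595, -0.0839, 0.0351]
ee_rot: [-0.64, 0.768, -0.0, -0.001]
force: [-0.7, -13.1, 2.7]
opening: -0.0001
```

Emit:
step_arm --plan '[{"tx": 0.03,"ty": 0,"tz": -0.02,"wx": 0,"wy": 0,"wz": 0,"jaw": 1},{"tx": 0.05,"ty": 0,"tz": -0.2,"wx": 0,"wy": 0,"wz": 0,"jaw": 1},{"tx": -0.1,"ty": -0.01,"tz": -0.25,"wx": 0,"wy": 0,"wz": 0,"jaw": 1},{"tx": -0.35,"ty": -0.01,"tz": -0.25,"wx": 0,"wy": 0,"wz": 0,"jaw": 1},{"tx": -0.455,"ty": -0.01,"tz": -0.2,"wx": 0,"wy": 0,"wz": 0,"jaw": 1},{"tx": -0.455,"ty": -0.01,"tz": -0.1,"wx": 0,"wy": 0,"wz": 0,"jaw": 1},{"tx": -0.455,"ty": -0.01,"tz": -0.04,"wx": 0,"wy": 0,"wz": 0,"jaw": 1},{"tx": -0.455,"ty": -0.02,"tz": -0.02,"wx": 0,"wy": 0,"wz": 0,"jaw": 1},{"tx": -0.455,"ty": -0.03,"tz": -0.02,"wx": 0,"wy": 0,"wz": 0,"jaw": 1}]'

```text
time_s: 22.62
eef_pos: [0.5828, 0.0061, 0.0388]
ee_rot: [-0.64, 0.769, 0.0, -0.0]
force: [0.8, 0.8, 0.1]
opening: -0.0003
```

```bash
python3 - <<'E'
from holes import *
np.set_printoptions(precision=4,suppress=True)
o=manip.get_obs();print(o['time_s'],o['force'],o['eef_pos'])
j=np.array([.5502,-.0048]);t=-.1828;c,s=np.cos(t),np.sin(t);Ri=np.array([[c,s],[-s,c]])
print('jig',Ri@(o['eef_pos'][:2]-j))
p=shot('wrist'); 
for h in holes(p): print(Ri@(unfish(p,h[:2],.017)[:2]-j)*1000)
p=shot('scene');a=cv2.cvtColor(p['image'],cv2.COLOR_RGB2BGR);cv2.imwrite('pics/s17.png',cv2.resize(a[150:250,225:355],None,fx=6,fy=6,interpolation=cv2.INTER_CUBIC))
E
```

```text
22.625 [0.7641 0.7954 0.1196] [0.5828 0.0061 0.0388]
jig [0.0301 0.0166]
[ 43.1937 -54.9446]
[ -0.812  -54.4109]
```

View pics/s17.png

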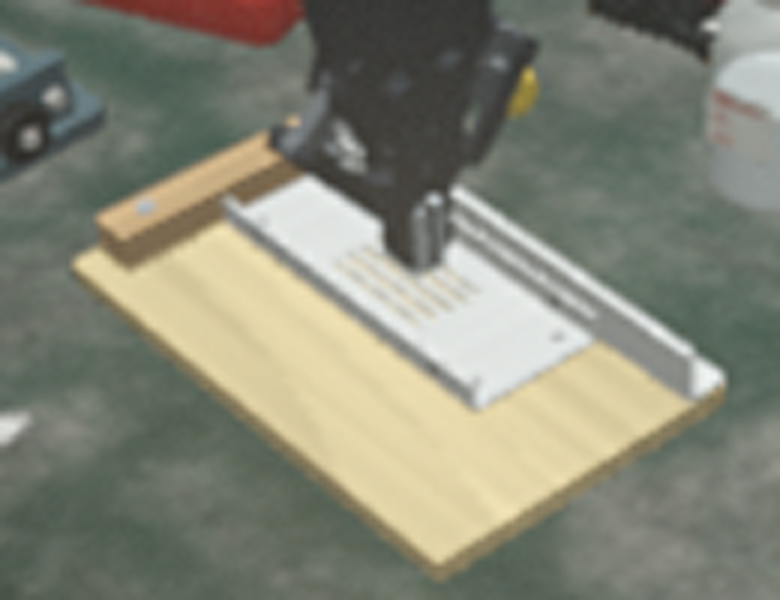

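Emit:
step_arm --plan '[{"tx": 0,"ty": -0.01,"tz": 0.008,"wx": 0,"wy": 0,"wz": 0,"jaw": 1},{"tx": 0,"ty": -0.02,"tz": 0.013,"wx": 0,"wy": 0,"wz": 0,"jaw": 1},{"tx": 0,"ty": -0.035,"tz": 0.013,"wx": 0,"wy": 0,"wz": 0,"jaw": 1},{"tx": 0,"ty": -0.045,"tz": 0.013,"wx": 0,"wy": 0,"wz": 0,"jaw": 1},{"tx": 0,"ty": -0.045,"tz": 0.013,"wx": 0,"wy": 0,"wz": 0,"jaw": 1}]'

```text
time_s: 23.35
eef_pos: [0.5917, 0.0048, 0.0363]
ee_rot: [-0.64, 0.768, -0.0, 0.0]
force: [-0.8, -0.5, 0.5]
opening: -0.0
```

Emit:
step_arm --plan '[{"tx": 0,"ty": -0.006,"tz": 0.003,"wx": 0,"wy": 0,"wz": 0,"jaw": 1},{"tx": 0,"ty": -0.013,"tz": 0.005,"wx": 0,"wy": 0,"wz": 0,"jaw": 1},{"tx": 0,"ty": -0.013,"tz": 0.005,"wx": 0,"wy": 0,"wz": 0,"jaw": 1}]'

```text
time_s: 23.72
eef_pos: [0.5921, 0.0046, 0.0361]
ee_rot: [-0.64, 0.768, 0.001, -0.001]
force: [-10.6, 5.2, 14.6]
opening: -0.0001
```

Emit:
step_arm --plan '[{"tx": -0.003,"ty": -0.005,"tz": 0.001,"wx": 0,"wy": 0,"wz": 0,"jaw": 1},{"tx": -0.006,"ty": -0.01,"tz": 0.002,"wx": 0,"wy": 0,"wz": 0,"jaw": 1},{"tx": -0.006,"ty": -0.01,"tz": 0.002,"wx": 0,"wy": 0,"wz": 0,"jaw": 1}]'

```text
time_s: 24.1
eef_pos: [0.5923, 0.0047, 0.036]
ee_rot: [-0.64, 0.768, 0.002, -0.003]
force: [-18.3, 3.1, 24.9]
opening: -0.0
```

Emit:
step_arm --plan '[{"tx": -0.002,"ty": -0.004,"tz": 0,"wx": 0,"wy": 0,"wz": 0,"jaw": 1},{"tx": -0.002,"ty": -0.004,"tz": 0,"wx": 0,"wy": 0,"wz": 0,"jaw": 1},{"tx": -0.002,"ty": -0.004,"tz": 0,"wx": 0,"wy": 0,"wz": 0,"jaw": 1},{"tx": -0.002,"ty": -0.004,"tz": 0,"wx": 0,"wy": 0,"wz": 0,"jaw": 1},{"tx": -0.002,"ty": -0.004,"tz": 0,"wx": 0,"wy": 0,"wz": 0,"jaw": 1},{"tx": -0.002,"ty": -0.004,"tz": 0,"wx": 0,"wy": 0,"wz": 0,"jaw": 1}]'

```text
time_s: 24.85
eef_pos: [0.5923, 0.0047, 0.036]
ee_rot: [-0.64, 0.769, 0.002, -0.004]
force: [-21.3, 4.2, 26.6]
opening: 0.0
```

```bash
python3 - <<'E'
from holes import *
np.set_printoptions(precision=4,suppress=True)
o=manip.get_obs();print(o['time_s'],o['force'],o['eef_pos'])
j=np.array([.5502,-.0048]);t=-.1828;c,s=np.cos(t),np.sin(t);Ri=np.array([[c,s],[-s,c]])
print('jig',Ri@(o['eef_pos'][:2]-j), 'F jig',Ri@o['force'][:2])
p=shot('wrist','w18full.png'); 
for h in holes(p): print(Ri@(unfish(p,h[:2],.017)[:2]-j)*1000)
im=cv2.cvtColor(p['image'],cv2.COLOR_RGB2BGR);cv2.imwrite('pics/w18.png',cv2.resize(im[20:280,230:450],None,fx=3,fy=2.3,interpolation=cv2.INTER_CUBIC))
p=shot('scene');a=cv2.cvtColor(p['image'],cv2.COLOR_RGB2BGR);cv2.imwrite('pics/s18.png',cv2.resize(a[150:250,225:355],None,fx=6,fy=6,interpolation=cv2.INTER_CUBIC))
E
```

```text
24.85 [-21.3416   4.1926  26.5901] [0.5923 0.0047 0.036 ]
jig [0.0397 0.017 ] F jig [-21.7482   0.2431]
[ 43.3192 -54.9827]
[ -0.6361 -54.4462]
```

View pics/s18.png

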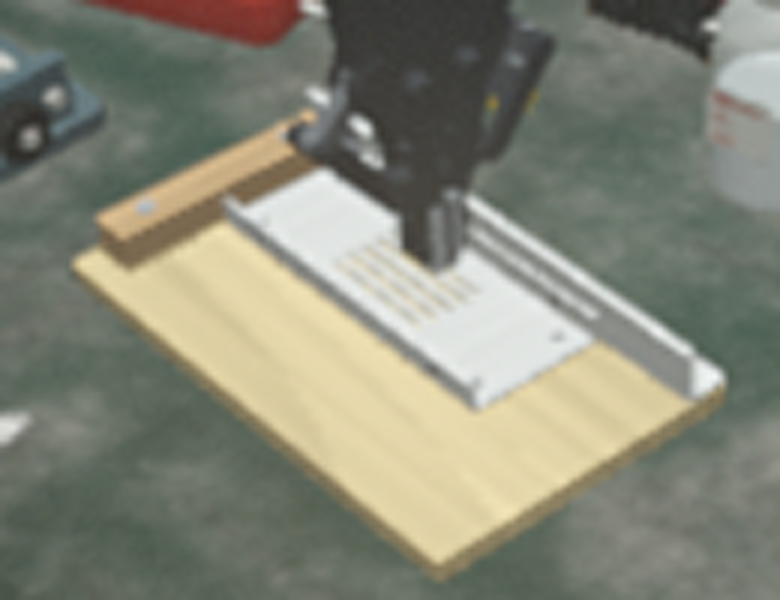

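View pics/w18.png

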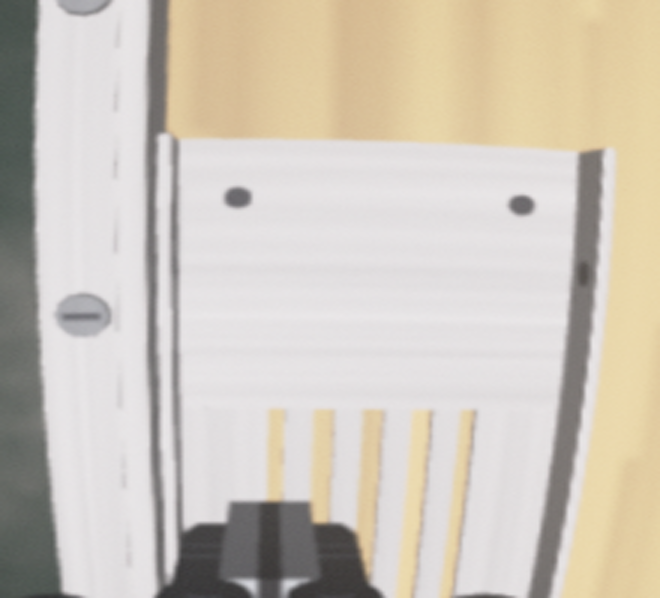

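```bash
python3 -c "
from rig import manip
print(manip.sign_off()); o=manip.get_obs(); print(o['time_s'],o['force'])"
```

```text
the job is handed in; nothing more can be done
None
the job is handed in; nothing more can be done
```

The cover is lying flat on the jig, flanges up. One long side is against the fence and one end is against the stop. I handed the job in at about 25 s of the 48 s allowed, with the arm still holding the push.

I gripped the cover across both flanges and set it on the board short of the fence. I slid it to the stop with about 16 N and let go. Then I pushed it to the fence with the closed fingertips inside the channel.

**Last checks:**
- **Push:** it was steady, with about 22 N into the fence and 27 N down, well under the 60 N that bends the cover. There was almost no sideways force.
- **Height:** the arm's reading puts the fingertips 17 mm above the desk, as they should be with the plate flat on the board.
- **Stop:** I pushed the far end again with about 13 N. The hole positions in the wrist picture stayed the same within about 0.2 mm, so the cover was already seated there.
- **Fence:** the pictures show the flange parallel to the fence. My angle measurements of the cover and fence differ by about 0.5 to 1 degree, which I put down to lens and calibration error, and none of them shows a gap.
- **Other items:** I did not touch the tools and parts lying around. I saw none out of place in the views I had, but made no separate check of each one.

One reading did not fit. When I first pressed at the fence, the fingertips stopped about 1 mm high, probably rubbing on the flange. For the final push I went down onto the plate first, and the height was then right.

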